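# Mix the full tubs, set the empties aside

## Robot

A 6-joint arm with a two-finger parallel gripper is mounted at the origin on the work surface. World frame = base frame: x ahead of the robot, y to its left, z up, the work surface at z = 0. Lengths are in m, angles in degrees, forces in N, time in s.
With the tool pointing down it reaches from about 0.325 to 0.775 m from the base axis. Payload 5.5 kg.
Tool frame: the origin (TCP) lies on the centre line of the jaws, within the pads' length; the fingertips stand 17 mm ahead of it and the grasp point (between the pads) lies 2 mm behind it (arm.tip_extent is the distance from the TCP to the fingertips, in m); z points along the fingers, y is the direction in which the jaws open and shut (so a half turn about z gives the same grasp; the last joint's range is limited). The gripper opens to 85 mm and grips with 20 to 120 N. Pads are 22 mm wide; open, the fingers measure 114 mm over their backs; the gripper's body (76 mm by 85 mm) begins 54 mm behind the grasp point. The pads swing forward as they close: fully open they stand 13 mm farther back than shut.
Start: joints at [-73.264, 5.22, 70.514, -0, 104.267, -3.249], TCP at [0.205, -0.564, 0.221] pointing down, gripper open.
Joint ranges: [-164.24, 164.24], [-49.07, 125.15], [9.68, 141.18], [-86.29, 266.29], [3.28, 154.24], [-151.56, 151.56]. Speed limits (degrees/s): [147.25, 147.25, 172.46, 180, 180, 180].

## Interface

Orientations are given as a 3x3 rotation matrix whose columns are the frame's x, y, z axes.
In Python, from cell import arm gives the robot as it stands. The module is installed in compiled form; this text tells all that it offers.
- The arm moves only by the tool drive_tool, never from a script. Its argument "targets" is a list of rows, each a list of 2 entries, a list of its own where there are three numbers: the shift along the tool's x, y, z in cm, then the turn, a rotation vector about the tool's x, y, z in rad. In form: [[[dx, dy, dz], [rx, ry, rz]], ...]. A call has exactly 10 rows; each row shifts and turns the commanded pose from where the row before left it, along the tool's axes as they then stand; what a row does not reach is not made up. A row lasts 1/8 s, in which the tool goes at most 62.5 mm and 10.7 degrees, less where a joint would pass 70% of its speed; a pose out of reach is approached as far as the arm can. A call with a gripper value outside its range is refused whole. "claw" is the finger opening in cm, from 0 to 8.54, set as the call begins (left out, the last holds). The fingers move at their own pace and stop on an object; the grip force is fixed at half the most. Time passes only in rows, so rows that do not move let the fingers close, or fill a call up. It gives the time, the measured TCP pose, the force and the opening at its end, in the units of the state.
- arm.observe(): the state, without advancing time (a new reading comes with each control period).
- arm.grab_frame(name): name is "side" or "top" or "wrist"; returns the picture (480x640x3 uint8, blue, green, red); there is no depth.
- arm.calibration(name): a dict with "vertical_fov" (degrees; the focal length in pixels is half the picture's height over the tangent of half this angle, whatever the lens; pixels are square), "cx", "cy" (the principal point, pixels), "k1" (the pictures are not rectified: a ray, as slopes to the right and down, at radius r is drawn at 1 + k1 r^2 times it, then the intrinsics apply), "view" (4x4, takes a point from world to camera coordinates); the wrist camera has in their place "T_tool_cam" (4x4, takes a point from camera to tool coordinates, whose origin is the TCP and whose axes are the flange's). Camera axes: x right, y up, looking along -z (the intrinsics and any distortion apply to the point x, -y, -z); pixel columns grow to the right and rows downward; lengths in m; the calibration is good to about 2 mm. A picture is of the moment at which its call begins: read the wrist's pose just before it. calibration takes no time and is no camera call.
- arm.close_job(): hands the job in, once; it reports no verdict.
The state is a dict: "time": time; "q": joint angles; "joint_velocities": joint speeds; "joint_torque": joint torques, N m; "position": TCP position; "eef_rot": TCP orientation; "wrist_force": force on the tool from outside, world axes, zero at the start; "moment": the same for the moment, N m; "opening": opening from 0.0 (shut) to 1.0 (fully open).
Only numpy, scipy, OpenCV 4.12 (cv2) and the standard library are available. Lean on these libraries where they do the work, as an engineer would, in place of code of your own. Each camera call takes 0.05 s, during which the arm holds its last target.

## Task

Some of the identical tubs on the desk are full and some are empty: only their weight tells. Push the red lever over to switch the mixer on, then mix every full tub, one at a time: hold it upright on the mixer's sprung pad, press until the pad is all the way down and keep it there for three seconds, then stand it on the white tray before mixing the next (only mixed tubs belong there). Stand the empty tubs upright on the green tray without ever pressing them on the mixer, switch the mixer off once all are mixed, and leave the tumbler, bowl and bottle alone.

Things in the scene. Friction and masses are not known exactly. Their poses are not given: they have to be found in the camera images.
- tub_1: Closed round tub, white body with paper band and blue lid, 58 mm diameter, 84 mm tall, straight-sided and bottom-heavy; origin at the centre of its underside, z up. All tubs look the same; a full one weighs about 0.42 kg (0.35 to 0.5), an empty one about 0.13 kg (0.1 to 0.16). Four to six tubs are present; an absent one reads None.
- tub_2: Closed round tub, white body with paper band and blue lid, 58 mm diameter, 84 mm tall, straight-sided and bottom-heavy; origin at the centre of its underside, z up. All tubs look the same; a full one weighs about 0.42 kg (0.35 to 0.5), an empty one about 0.13 kg (0.1 to 0.16). Four to six tubs are present; an absent one reads None.
- tub_3: Closed round tub, white body with paper band and blue lid, 58 mm diameter, 84 mm tall, straight-sided and bottom-heavy; origin at the centre of its underside, z up. All tubs look the same; a full one weighs about 0.42 kg (0.35 to 0.5), an empty one about 0.13 kg (0.1 to 0.16). Four to six tubs are present; an absent one reads None.
- tub_4: Closed round tub, white body with paper band and blue lid, 58 mm diameter, 84 mm tall, straight-sided and bottom-heavy; origin at the centre of its underside, z up. All tubs look the same; a full one weighs about 0.42 kg (0.35 to 0.5), an empty one about 0.13 kg (0.1 to 0.16). Four to six tubs are present; an absent one reads None.
- tub_5: Closed round tub, white body with paper band and blue lid, 58 mm diameter, 84 mm tall, straight-sided and bottom-heavy; origin at the centre of its underside, z up. All tubs look the same; a full one weighs about 0.42 kg (0.35 to 0.5), an empty one about 0.13 kg (0.1 to 0.16). Four to six tubs are present; an absent one reads None.
- tub_6: Closed round tub, white body with paper band and blue lid, 58 mm diameter, 84 mm tall, straight-sided and bottom-heavy; origin at the centre of its underside, z up. All tubs look the same; a full one weighs about 0.42 kg (0.35 to 0.5), an empty one about 0.13 kg (0.1 to 0.16). Four to six tubs are present; an absent one reads None.
- mixer: Touch mixer, fixed: round grey base 110 mm across and 26 mm high with a black rubber pad on top; origin at the centre of its underside.
- mixer_pad_top (a point): Centre of the top face of the mixer's round rubber pad (72 mm across), 45 mm above the desk when free; it moves down with the pad.
- mixer_pad (a joint): How far the pad is pressed down, in m: 0 free, 0.011 at its hard stop. The spring starts to give at about 1.5 N and takes about 7 N at the stop (500 N/m); a full tub's own weight moves it only part of the way.
- power_lever_base: Fixed grey switch block beside the mixer, 70 mm (its x) by 50 mm (its y) by 25 mm high, carrying the power lever; origin at the centre of its underside. The lever pivots about the block's y axis, 22 mm above the origin.
- power_lever (a joint): Angle of the power lever in rad: 0 is off (leaning 0.5 rad to the block's -x), 1.0 is fully on (leaning 0.5 rad to the block's +x). It stays where it is left; its friction is slight (about 1 N at the ball).
- power_lever_tip (a point): Centre of the red ball (26 mm across) at the lever's end, 80 mm from its pivot, 92 mm above the desk at either end of the swing and 102 mm when upright.
- white_tray: Shallow white tray, fixed, 290 mm (its x) by 120 mm (its y), walls 5 mm thick and 20 mm high, floor 5 mm thick; origin at the centre of its underside.
- green_tray: Shallow green tray, fixed, 290 mm (its x) by 120 mm (its y), walls 5 mm thick and 20 mm high, floor 5 mm thick; origin at the centre of its underside.
- tumbler: Bystander: open steel tumbler, 72 mm across, 85 mm tall; origin at the centre of its underside.
- bowl: Bystander: steel bowl, 100 mm across, 45 mm tall; origin at the centre of its underside.
- red_bottle: Bystander: small amber bottle with white cap, 42 mm across, 85 mm tall; origin at the centre of its underside.
Things that resemble listed ones, but are neither listed nor needed, are in the scene too. What is shaped like the tub_2 but yellow is not meant.

How it is judged:
By the outcome, as a careful person would: the job done as asked, in the order asked, and still so for the second after the job is handed in, with the robot touching nothing.
Of tub_1, tub_4, tub_5 only 1 to 3 are there at a start; the rules pass over those that are not, and their reading is None.
At some moment in a run one of tub_1, tub_2, tub_3, tub_4, tub_5, tub_6 may be knocked a few centimetres aside while the robot is not near it.
It also fails if it takes over 210 s, if anything falls off the work surface, if the arm or the gripper's body presses on something with over 40 N, if the wrist force passes 120 N, or if a joint passes its speed limit or range.

## Working session

There is one attempt and no reset: what is moved stays moved. The work goes in short steps, Python scripts to look and compute and a tool call to move; the robot and the scene stay as the last step left them, time stands still between calls to the robot, and variables do not carry over. Pictures are saved under pics/ and viewed, and the job is handed in when it is done.

Besides the shell and the picture viewer there is one more tool, called after "Call:" by a JSON object that holds its "method" and its "body". drive_tool: Moves the arm, as the interface text tells. Its arguments: {"type":"object","properties":{"targets":{"type":"array"},"claw":{"type":"number"}},"required":["targets"]}

```bash
mkdir -p pics
python3 - <<'E'
from cell import arm
import cv2
s=arm.observe()
for k,v in s.items(): print(k,v)
for n in ("side","top","wrist"):
    cv2.imwrite(f"pics/{n}0.png",arm.grab_frame(n)); print(n,arm.calibration(n))
E
```

```text
time 0.0
q [-7.32626534e+01  5.26568842e+00  7.05839110e+01 -2.41786267e-03
  1.04266787e+02 -3.24879322e+00]
joint_velocities [ 0.02533454 -0.01676379 -0.04078481  0.02640029 -0.01716756  0.07997611]
joint_torque [-3.65566611e-04 -4.58729625e+01 -4.18027532e+01 -9.16858653e-06
  1.16179272e-02 -5.94709007e-06]
position [ 0.20496969 -0.56357313  0.22020391]
eef_rot [[ 9.39778893e-01  3.41782448e-01 -6.24158336e-04]
 [ 3.41783010e-01 -9.39776907e-01  1.93349687e-03]
 [ 7.42657016e-05 -2.03038626e-03 -9.99997936e-01]]
wrist_force [-0.29240005  0.67881647 -0.4079425 ]
moment [-0.04544021 -0.00176578  0.0434934 ]
opening 0.9967584150648534
side {'vertical_fov': 44.57856474060115, 'cx': 311.6276852544139, 'cy': 238.7141985967738, 'k1': -0.10812088551878933, 'view': array([[-0.93544541, -0.35341128, -0.00650792,  0.57703128],
       [ 0.18715124, -0.51082226,  0.83906796, -0.1747667 ],
       [-0.29986047,  0.7836843 ,  0.5439877 , -0.92096017],
       [ 0.        ,  0.        ,  0.        ,  1.        ]])}
top {'vertical_fov': 44.5244982990253, 'cx': 321.1812294569227, 'cy': 236.6800281925552, 'k1': -0.14151474382847434, 'view': array([[ 0.00550593, -0.99996959, -0.00552213,  0.03019163],
       [ 0.97551977,  0.00415711,  0.21987247, -0.60201427],
       [-0.21984283, -0.00659755,  0.975513  , -1.14568379],
       [ 0.        ,  0.        ,  0.        ,  1.        ]])}
wrist {'vertical_fov': 64.94752207776237, 'cx': 322.4332678488865, 'cy': 243.47832875730734, 'k1': -0.05580907010464262, 'T_tool_cam': array([[ 5.32768190e-04,  9.58359032e-01,  2.85565547e-01,
         7.31535964e-02],
       [ 9.99998441e-01, -2.97706871e-05, -1.76574646e-03,
         8.34514107e-04],
       [-1.68371758e-03,  2.85566042e-01, -9.58357554e-01,
        -1.52505572e-01],
       [ 0.00000000e+00,  0.00000000e+00,  0.00000000e+00,
         1.00000000e+00]])}
```

View pics/top0.png

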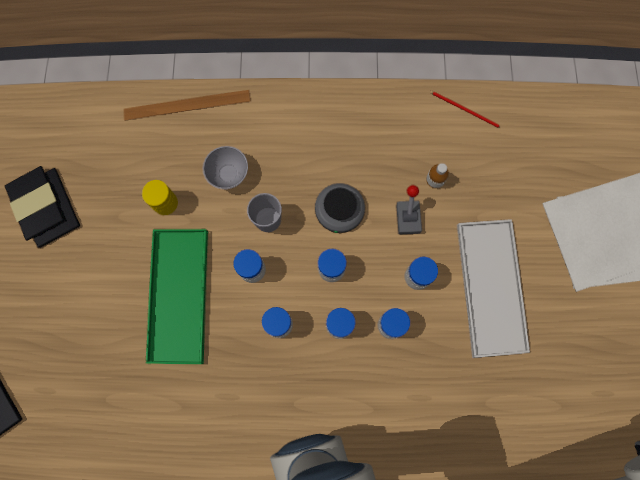

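View pics/side0.png

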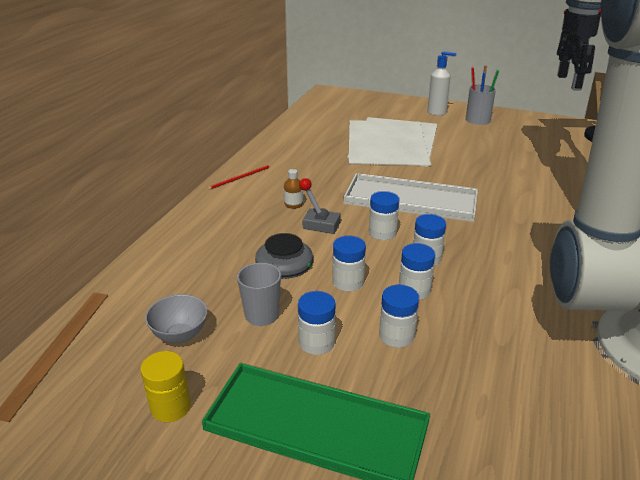

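```bash
cat > h.py <<'E'
import numpy as np, cv2
from cell import arm
def K(c):
    f=240/np.tan(np.radians(c["vertical_fov"])/2)
    return np.array([[f,0,c["cx"]],[0,f,c["cy"]],[0,0,1.]]), np.array([c["k1"],0,0,0.])
def ray(name,px,st=None):
    c=arm.calibration(name); k,d=K(c)
    u=cv2.undistortPoints(np.array(px,float).reshape(-1,1,2),k,d).reshape(-1,2)
    v=np.c_[u[:,0],-u[:,1],-np.ones(len(u))]
    if name=="wrist":
        T=np.eye(4);T[:3,:3]=st["eef_rot"];T[:3,3]=st["position"];T=T@c["T_tool_cam"]
    else: T=np.linalg.inv(c["view"])
    return T[:3,3],v@T[:3,:3].T
def plane(name,px,z,st=None):
    o,d=ray(name,px,st); t=(z-o[2])/d[:,2]
    return o+d*t[:,None]
def blobs(img,lo,hi,amin=80):
    m=cv2.inRange(cv2.cvtColor(img,cv2.COLOR_BGR2HSV),lo,hi)
    n,l,s,c=cv2.connectedComponentsWithStats(m)
    return [(c[i],s[i]) for i in range(1,n) if s[i][4]>amin],l,m
def tubs(img,name="top",st=None,amin=150):
    b,_,m=blobs(img,(105,150,60),(125,255,255),amin)
    return [(cc.round(1),ss[4],plane(name,[cc],.082,st)[0].round(4)) for cc,ss in b]
E
cat > a.py <<'E'
from h import *
img=cv2.imread("pics/top0.png")
for t in tubs(img): print(t)
def show(n,lo,hi,z,amin=100):
    b,l,m=blobs(img,lo,hi,amin)
    for cc,ss in b: print(n,cc.round(1),ss,plane("top",[cc],z)[0].round(4))
show("ball",(0,200,100),(6,255,255),.092,40)
b,l,m=blobs(img,(45,100,40),(75,255,255),2000)
cs,_=cv2.findContours(m,0,2); c=max(cs,key=cv2.contourArea); bx=cv2.boxPoints(cv2.minAreaRect(c)); print("green",bx.round(),plane("top",bx,.015).round(3))
# white tray
w=cv2.inRange(cv2.cvtColor(img,cv2.COLOR_BGR2HSV),(0,0,140),(180,40,255)); w[:, :430]=0; w[:,540:]=0; w[:210]=0;w[370:]=0
w=cv2.morphologyEx(w,3,np.ones((5,5)))
cs,_=cv2.findContours(w,0,2); c=max(cs,key=cv2.contourArea); bx=cv2.boxPoints(cv2.minAreaRect(c)); print("white",bx.round(),plane("top",bx,.015).round(3))
# pad
d=cv2.inRange(img,(0,0,0),(38,38,38)); d[:,:310]=0;d[:,372:]=0;d[:180]=0;d[240:]=0
cs,_=cv2.findContours(d,0,2);c=max(cs,key=cv2.contourArea);print("pad",cv2.fitEllipse(c),plane("top",[cv2.fitEllipse(c)[0]],.045))
for n,p,z in [("block",(410,217),.025),("tumb",(265,210),.085),("bowl",(227,167),.045),("bottle",(442,169),.085),("yellow",(156,193),.084)]: print(n,plane("top",[p],z).round(3))
cv2.imwrite("pics/cr.png",cv2.resize(img[150:250,300:460],None,fx=5,fy=5))
E
python3 a.py
```

```text
(array([331.7, 262.9]), np.int32(619), array([0.5443, 0.0114, 0.082 ]))
(array([247.5, 263.6]), np.int32(624), array([0.542 , 0.1823, 0.082 ]))
(array([423.2, 270.8]), np.int32(630), array([ 0.5287, -0.1738,  0.082 ]))
(array([275.9, 321.3]), np.int32(645), array([0.4259, 0.122 , 0.082 ]))
(array([340.4, 322. ]), np.int32(638), array([ 0.4252, -0.006 ,  0.082 ]))
(array([395.1, 322.4]), np.int32(644), array([ 0.4246, -0.1148,  0.082 ]))
ball [465.3 109.2] [433  93  66  34 190] [ 0.8802 -0.2772  0.092 ]
ball [412.2 190.6] [407 186  11  10  94] [ 0.6948 -0.1548  0.092 ]
green [[146. 363.]
 [150. 227.]
 [208. 229.]
 [203. 365.]] [[0.34  0.401 0.015]
 [0.633 0.41  0.015]
 [0.63  0.281 0.015]
 [0.339 0.278 0.015]]
white [[458. 223.]
 [513. 217.]
 [529. 352.]
 [474. 358.]] [[ 0.645 -0.265  0.015]
 [ 0.661 -0.39   0.015]
 [ 0.366 -0.407  0.015]
 [ 0.354 -0.288  0.015]]
pad ((340.1657409667969, 203.79388427734375), (30.742265701293945, 32.16614532470703), 102.78746795654297) [[ 0.67898467 -0.00685204  0.045     ]]
block [[ 0.656 -0.159  0.025]]
tumb [[0.654 0.149 0.085]]
bowl [[0.762 0.239 0.045]]
bottle [[ 0.745 -0.221  0.085]]
yellow [[0.691 0.381 0.084]]
```

View pics/cr.png

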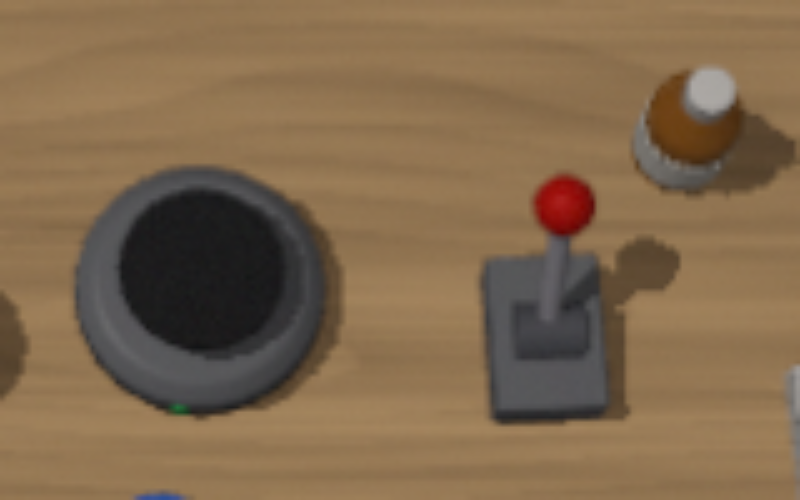

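Call:
{"method": "drive_tool", "body": {"targets": [[[0, 0, 0], [0, 0, 0.1744]], [[0, 0, 0], [0, 0, 0.1744]], [[4.4, -4, 0], [0, 0, 0]], [[4.4, -4, 0], [0, 0, 0]], [[4.4, -4, 0], [0, 0, 0]], [[4.4, -4, 0], [0, 0, 0]], [[4.4, -4, 0], [0, 0, 0]], [[4.4, -4, 0], [0, 0, 0]], [[4.4, -4, 0], [0, 0, 0]], [[4.4, -4, 0], [0, 0, 0]]], "claw": 0}}

```text
time: 1.4
position: [0.5582, -0.2423, 0.2211]
eef_rot: [[1.0, -0.0, -0.0], [-0.0, -1.0, 0.0], [-0.0, -0.0, -1.0]]
wrist_force: [0.8, -0.8, 0.2]
opening: -0.002
```

Call:
{"method": "drive_tool", "body": {"targets": [[[4.35, -2.15, 0], [0, 0, 0]], [[4.35, -2.15, 0], [0, 0, 0]], [[4.35, -2.15, 0], [0, 0, 0]], [[4.35, -2.15, 0], [0, 0, 0]], [[0, 0, 4.4], [0, 0, 0]], [[0, 0, 4.5], [0, 0, 0]], [[0, 0, 4.5], [0, 0, 0]], [[0, 0, 0], [0, 0, 0]], [[-0.8, 0, 0], [0, 0, 0]], [[-1, 0, 0], [0, 0, 0]]], "claw": 0}}

```text
time: 2.65
position: [0.7139, -0.1584, 0.0913]
eef_rot: [[1.0, -0.0, 0.005], [-0.0, -1.0, -0.001], [0.005, 0.001, -1.0]]
wrist_force: [0.1, -1.1, 0.5]
opening: -0.002
```

Run:
```python
from h import *
cv2.imwrite("pics/s1.png",arm.grab_frame("side"))
print(arm.observe()["wrist_force"])
```

```text
[ 2.08022239 -0.2081777  -0.1661015 ]
```

View pics/s1.png

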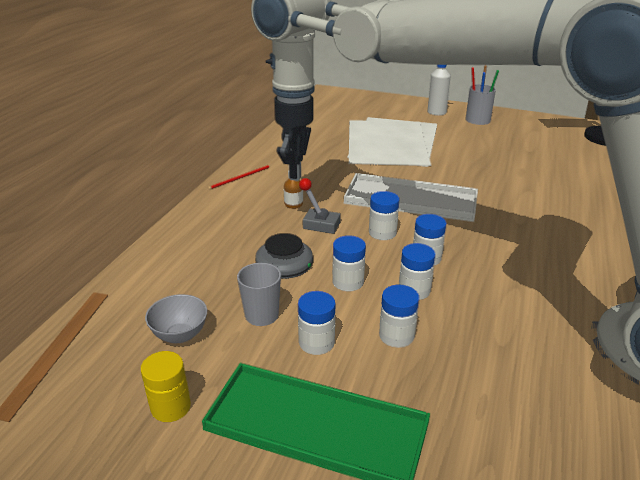

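Call:
{"method": "drive_tool", "body": {"targets": [[[-1, 0, 0], [0, 0, 0]], [[-1, 0, 0], [0, 0, 0]], [[-1, 0, 0], [0, 0, 0]], [[-1, 0, 0], [0, 0, 0]], [[-1, 0, 0], [0, 0, 0]], [[-1, 0, 0], [0, 0, 0]], [[-0.6, 0, 0], [0, 0, 0]], [[-0.4, 0, 0], [0, 0, 0]], [[-0.2, 0, 0], [0, 0, 0]], [[0, 0, 0], [0, 0, 0]]]}}

```text
time: 3.95
position: [0.641, -0.1579, 0.0881]
eef_rot: [[1.0, -0.0, 0.001], [-0.0, -1.0, -0.0], [0.001, 0.0, -1.0]]
wrist_force: [-0.0, -0.3, 0.6]
opening: 0.003
```

Run:
```python
from h import *
im=arm.grab_frame("side")
cv2.imwrite("pics/s2.png",cv2.resize(im[100:300,200:400],None,fx=3,fy=3))
print(arm.observe()["wrist_force"])
```

```text
[ 0.48377567 -0.30450935  0.7892709 ]
```

View pics/s2.png

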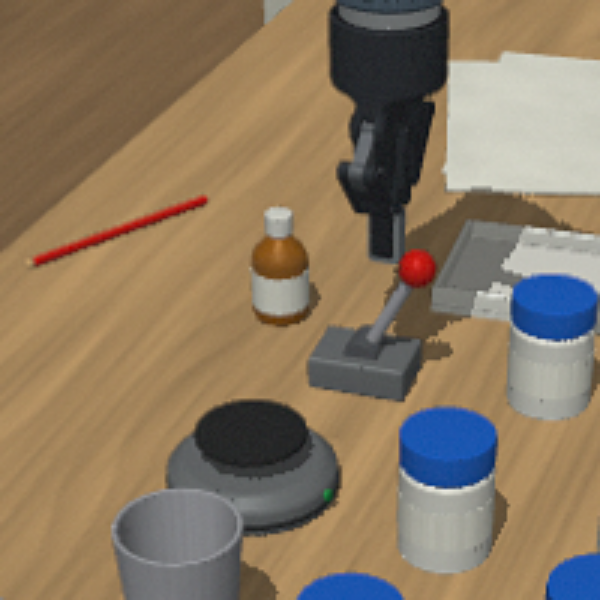

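```bash
cat > ball.py <<'E'
from h import *
im=arm.grab_frame("side"); im2=arm.grab_frame("top")
for n,i in (("side",im),("top",im2)):
    for cc,s in blobs(i,(0,200,90),(6,255,255),30)[0]:
        if s[2]<25: print(n,cc,s[4],[plane(n,[cc],z)[0].round(4) for z in(.092,.102)])
print([x[2] for x in tubs(im2)]); print(arm.observe()["wrist_force"])
E
python3 ball.py
```

```text
side [472.87096774  77.29032258] 31 [array([ 0.459 , -1.0121,  0.092 ]), array([ 0.4561, -0.9791,  0.102 ])]
side [338.86238532 188.93577982] 109 [array([ 0.6184, -0.1615,  0.092 ]), array([ 0.6126, -0.1437,  0.102 ])]
top [415.3960396  225.00990099] 101 [array([ 0.6215, -0.1591,  0.092 ]), array([ 0.619 , -0.1575,  0.102 ])]
[array([0.5443, 0.0114, 0.082 ]), array([0.542 , 0.1823, 0.082 ]), array([0.426 , 0.1221, 0.082 ]), array([ 0.4252, -0.006 ,  0.082 ])]
[-0.20894811  0.01419084  0.32871996]
```

Call:
{"method": "drive_tool", "body": {"targets": [[[-0.2, 0, 0], [0, 0, 0]], [[-0.2, 0, 0], [0, 0, 0]], [[-0.1, 0, 0], [0, 0, 0]], [[0, 0, 0], [0, 0, 0]], [[1, 0, 0], [0, 0, 0]], [[0, 0, -4.5], [0, 0, 0]], [[0, 0, -4.5], [0, 0, 0]], [[-4, 0.55, 0], [0, 0, 0]], [[-4, 0.55, 0], [0, 0, 0]], [[-4, 0.5, 0], [0, 0, 0]]]}}

```text
time: 5.35
position: [0.5248, -0.174, 0.1767]
eef_rot: [[1.0, 0.0, -0.002], [0.0, -1.0, 0.0], [-0.002, -0.0, -1.0]]
wrist_force: [-0.7, -0.3, 2.0]
opening: 0.001
```

```bash
python3 ball.py
```

```text
side [472.87096774  77.38709677] 31 [array([ 0.4589, -1.0111,  0.092 ]), array([ 0.456 , -0.9781,  0.102 ])]
side [339.48076923 189.55769231] 104 [array([ 0.6163, -0.1594,  0.092 ]), array([ 0.6106, -0.1416,  0.102 ])]
top [415.29245283 225.56603774] 106 [array([ 0.6203, -0.1588,  0.092 ]), array([ 0.6178, -0.1573,  0.102 ])]
[array([0.5443, 0.0114, 0.082 ]), array([0.542 , 0.1823, 0.082 ]), array([ 0.5171, -0.1833,  0.082 ]), array([0.426 , 0.1221, 0.082 ]), array([ 0.4252, -0.006 ,  0.082 ])]
[ 0.45241271  0.29655603 -0.38519853]
```

Call:
{"method": "drive_tool", "body": {"targets": [[[0.4, 0, 0], [0, 0, 0]], [[0, 0, 0], [0, 0, 0]], [[0, 0, 1], [0, 0, 0]], [[0, 0, 1.5], [0, 0, 0]], [[0, 0, 2], [0, 0, 0]], [[0, 0, 2], [0, 0, 0]], [[0, 0, 2], [0, 0, 0]], [[0, 0, 2], [0, 0, 0]], [[0, 0, 2], [0, 0, 0]], [[0, 0, 0], [0, 0, 0]]], "claw": 8.54}}

```text
time: 6.7
position: [0.5288, -0.1734, 0.0498]
eef_rot: [[1.0, -0.0, -0.004], [-0.0, -1.0, 0.002], [-0.004, -0.002, -1.0]]
wrist_force: [0.0, -0.6, -0.4]
opening: 0.998
```

Run:
```python
from h import *
s=arm.observe();print(s["position"],s["wrist_force"],s["opening"])
cv2.imwrite("pics/w1.png",arm.grab_frame("wrist"))
```

```text
[ 0.52880075 -0.17337425  0.04979858] [ 0.01198526 -0.57667147 -0.38929216] 0.9976733310371281
```

View pics/w1.png

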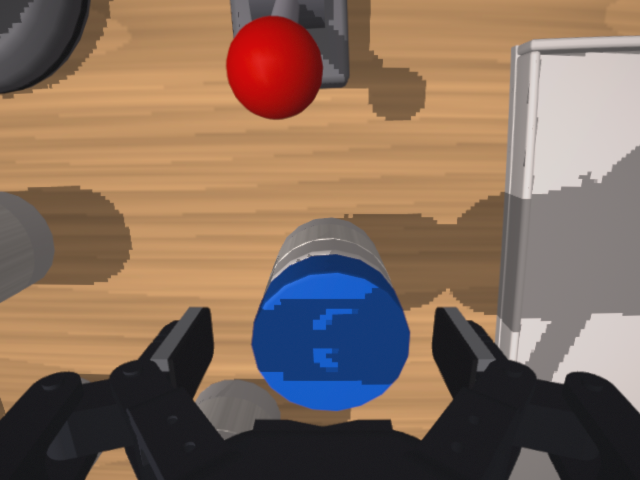

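Call:
{"method": "drive_tool", "body": {"targets": [[[0, 0, 0], [0, 0, 0]], [[0, 0, 0], [0, 0, 0]], [[0, 0, 0], [0, 0, 0]], [[0, 0, 0], [0, 0, 0]], [[0, 0, -2], [0, 0, 0]], [[0, 0, -3], [0, 0, 0]], [[0, 0, -3], [0, 0, 0]], [[0, 0, -2], [0, 0, 0]], [[0, 0, 0], [0, 0, 0]], [[0, 0, 0], [0, 0, 0]]], "claw": 3}}

```text
time: 8.0
position: [0.5296, -0.1737, 0.1511]
eef_rot: [[1.0, 0.0, -0.002], [0.0, -1.0, 0.001], [-0.002, -0.001, -1.0]]
wrist_force: [-0.3, -0.6, -2.2]
opening: 0.657
```

```bash
cat > w.py <<'E'
from h import *
f=[]
for i in range(3):
    img=arm.grab_frame("wrist"); f.append(arm.observe()["wrist_force"])
s=arm.observe(); print("W",np.mean(f,0).round(2),s["position"].round(4),s["opening"])
m=tubs(img,"wrist",s,1500)
for x in m: print(x[0],x[1],plane("wrist",[x[0]],s["position"][2]+.034,s).round(4))
E
python3 - <<'E'
import sys; sys.path.insert(0,'.')
from h import *
print(plane("wrist",[(331,340)],.084,dict(eef_rot=np.diag([1.,-1,-1]),position=np.array([.5288,-.1734,.0498]))))
E
python3 w.py
```

```text
[[ 0.53121338 -0.17729219  0.084     ]]
W [ 0.01  0.3  -0.94] [ 0.5294 -0.1736  0.1507] 0.6548648684624655
[ 41.7 228.4] 6728 [[ 0.573  -0.0806  0.1847]]
[316.9 338.4] 19652 [[ 0.5325 -0.1725  0.1847]]
[ 81.7 369.4] 1703 [[ 0.5182 -0.0838  0.1847]]
```

Call:
{"method": "drive_tool", "body": {"targets": [[[0, 0, -2.9], [0, 0, 0]], [[0.68, -5.76, 0], [0, 0, 0]], [[0.68, -5.76, 0], [0, 0, 0]], [[0.68, -5.76, 0], [0, 0, 0]], [[0.68, -5.76, 0], [0, 0, 0]], [[0.68, -5.76, 0], [0, 0, 0]], [[0.68, -5.76, 0], [0, 0, 0]], [[0.68, -5.76, 0], [0, 0, 0]], [[0.68, -5.76, 0], [0, 0, 0]], [[0.68, -5.76, 0], [0, 0, 0]]]}}

```text
time: 9.4
position: [0.591, 0.3463, 0.1802]
eef_rot: [[1.0, 0.0, -0.001], [0.0, -1.0, -0.001], [-0.001, 0.001, -1.0]]
wrist_force: [0.8, -0.3, -0.7]
opening: 0.655
```

```bash
python3 w.py
```

```text
W [-1.74  0.16 -1.87] [0.5901 0.3473 0.1782] 0.6545372579871752
[322.7 332.6] 17955 [[0.5955 0.3465 0.2122]]
[545.8 300.2] 4988 [[0.6079 0.268  0.2122]]
```

Call:
{"method": "drive_tool", "body": {"targets": [[[0, 0.2, 4], [0, 0, 0]], [[0, 0, 3.5], [0, 0, 0]], [[0, 0, 2.5], [0, 0, 0]], [[0, 0, 1.2], [0, 0, 0]], [[0, 0, 0.6], [0, 0, 0]], [[0, 0, 0.3], [0, 0, 0]], [[0, 0, 0], [0, 0, 0]], [[0, 0, 0], [0, 0, 0]], [[0, 0, 0], [0, 0, 0]], [[0, 0, 0], [0, 0, 0]]]}}

```text
time: 10.8
position: [0.5913, 0.3426, 0.0606]
eef_rot: [[1.0, 0.0, 0.0], [0.0, -1.0, 0.0], [0.0, -0.0, -1.0]]
wrist_force: [-0.7, -0.3, -1.5]
opening: 0.654
```

Call:
{"method": "drive_tool", "body": {"targets": [[[0, 0, 0.3], [0, 0, 0]], [[0, 0, 0.2], [0, 0, 0]], [[0, 0, 0], [0, 0, 0]], [[0, 0, 0], [0, 0, 0]], [[0, 0, 0], [0, 0, 0]], [[0, 0, 0], [0, 0, 0]], [[0, 0, 0], [0, 0, 0]], [[0, 0, 0], [0, 0, 0]], [[0, 0, 0], [0, 0, 0]], [[0, 0, 0], [0, 0, 0]]]}}

```text
time: 12.05
position: [0.5923, 0.3426, 0.0592]
eef_rot: [[1.0, -0.0, 0.004], [-0.0, -1.0, 0.001], [0.004, -0.001, -1.0]]
wrist_force: [-3.9, -3.1, 10.7]
opening: 0.658
```

Run:
```python
from h import *
a=arm.grab_frame("side");b=arm.grab_frame("wrist")
cv2.imwrite("pics/s3.png",np.hstack([cv2.resize(a[280:480,150:450],(480,320)),cv2.resize(b,(427,320))])[:, :800]);print(arm.observe()["position"],arm.observe()["wrist_force"])
```

```text
[0.59231917 0.34262952 0.05922504] [-2.04857651 -2.57725177 11.18538957]
```

View pics/s3.png

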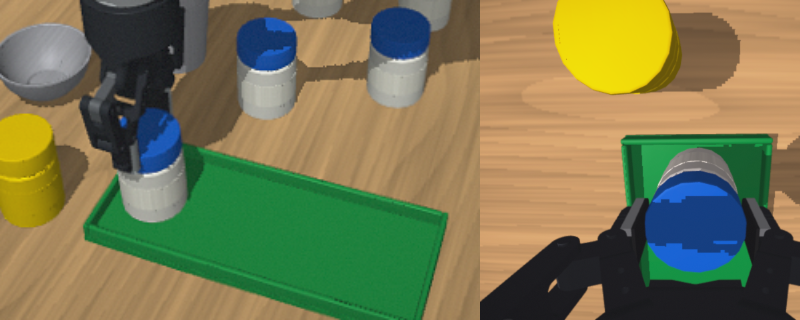

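Call:
{"method": "drive_tool", "body": {"targets": [[[0, 0, -1], [0, 0, 0]], [[-0.7, 0, 0], [0, 0, 0]], [[-0.6, 0, 0], [0, 0, 0]], [[0, 0, 0.3], [0, 0, 0]], [[0, 0, 0.3], [0, 0, 0]], [[0, 0, 0.2], [0, 0, 0]], [[0, 0, 0], [0, 0, 0]], [[0, 0, 0], [0, 0, 0]], [[0, 0, 0], [0, 0, 0]], [[0, 0, 0], [0, 0, 0]]]}}

```text
time: 13.4
position: [0.5788, 0.3425, 0.0593]
eef_rot: [[1.0, -0.0, 0.002], [-0.0, -1.0, 0.001], [0.002, -0.001, -1.0]]
wrist_force: [-2.8, -2.5, 7.2]
opening: 0.655
```

Call:
{"method": "drive_tool", "body": {"targets": [[[0, 0, 0], [0, 0, 0]], [[0, 0, 0], [0, 0, 0]], [[0, 0, 0], [0, 0, 0]], [[0, 0, 0], [0, 0, 0]], [[0, 0, -3], [0, 0, 0]], [[0, 0, -4], [0, 0, 0]], [[0, 0, -3], [0, 0, 0]], [[-1.2, 5.35, 0], [0, 0, 0]], [[-1.2, 5.35, 0], [0, 0, 0]], [[-1.2, 5.35, 0], [0, 0, 0]]], "claw": 8.54}}

```text
time: 14.65
position: [0.5418, 0.1806, 0.1574]
eef_rot: [[1.0, 0.0, 0.0], [0.0, -1.0, -0.0], [0.0, 0.0, -1.0]]
wrist_force: [0.2, -0.7, 0.7]
opening: 0.999
```

```bash
cat > t.py <<'E'
from h import *
st=arm.observe(); im=arm.grab_frame("wrist"); t=arm.grab_frame("top"); s=arm.grab_frame("side")
print(st["position"].round(4),"F",arm.observe()["wrist_force"].round(2))
for x in tubs(t): print("top",x[2][:2],x[1])
for x in tubs(im,"wrist",st,1000): print("wrist",x[0],x[1],x[2][:2])
cv2.imwrite("pics/last.png",np.hstack([cv2.resize(s,(400,300)),cv2.resize(t,(400,300))]))
E
python3 t.py
```

```text
[0.5418 0.1806 0.1574] F [-0.23 -0.24  0.26]
top [0.5728 0.3564] 244
top [0.544  0.0116] 610
top [0.5339 0.185 ] 363
top [ 0.4252 -0.0058] 634
top [ 0.4246 -0.1145] 635
wrist [ 70.7 196.8] 7239 [0.5777 0.3366]
wrist [580.6 244.6] 6291 [0.5468 0.0119]
wrist [324.3 248.7] 5926 [0.544  0.1784]
wrist [405.5 395.6] 4407 [0.4322 0.1191]
```

View pics/last.png

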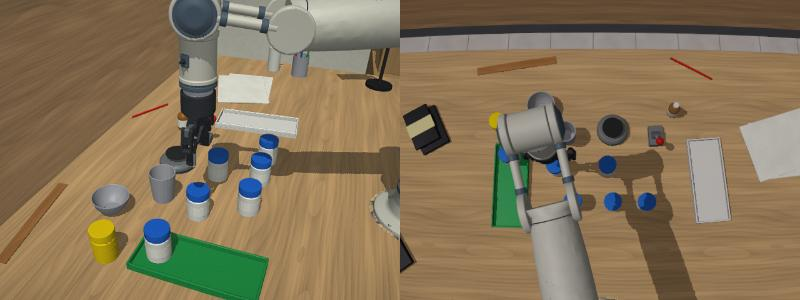

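Call:
{"method": "drive_tool", "body": {"targets": [[[0.2, 0, 2], [0, 0, 0]], [[0, 0, 3], [0, 0, 0]], [[0, 0, 3], [0, 0, 0]], [[0, 0, 1.7], [0, 0, 0]], [[0, 0, 1], [0, 0, 0]], [[0, 0, 0], [0, 0, 0]], [[0, 0, 0], [0, 0, 0]], [[0, 0, 0], [0, 0, 0]], [[0, 0, 0], [0, 0, 0]], [[0, 0, 0], [0, 0, 0]]]}}

```text
time: 16.05
position: [0.5444, 0.182, 0.0507]
eef_rot: [[1.0, -0.0, 0.001], [-0.0, -1.0, 0.0], [0.001, -0.0, -1.0]]
wrist_force: [0.4, 0.5, -0.1]
opening: 1.002
```

Call:
{"method": "drive_tool", "body": {"targets": [[[0, 0, 0], [0, 0, 0]], [[0, 0, 0], [0, 0, 0]], [[0, 0, 0], [0, 0, 0]], [[0, 0, 0], [0, 0, 0]], [[0, 0, -2], [0, 0, 0]], [[0, 0, -4], [0, 0, 0]], [[0, 0, -4], [0, 0, 0]], [[0, 0, -3], [0, 0, 0]], [[0, 0, 0], [0, 0, 0]], [[0, 0, 0], [0, 0, 0]]], "claw": 3}}

```text
time: 17.3
position: [0.5436, 0.1819, 0.1786]
eef_rot: [[1.0, 0.0, -0.003], [0.0, -1.0, -0.001], [-0.003, 0.001, -1.0]]
wrist_force: [-0.4, -0.2, -4.2]
opening: 0.657
```

```bash
python3 w.py
```

```text
W [-0.29 -0.   -4.23] [0.5434 0.1818 0.1779] 0.6572210079461952
[ 88.4 192.9] 6445 [[0.5987 0.2563 0.2119]]
[561.4 237.1] 5648 [[0.5839 0.1012 0.2119]]
[326.5 339.5] 19863 [[0.546  0.1796 0.2119]]
[564.4 366.4] 2000 [[0.5334 0.0899 0.2119]]
```

Run:
```python
from h import *
print(plane("side",[(284,245)],.045),plane("top",[(340.2,207.6)],.013))
im=cv2.imread("pics/side0.png"); d=cv2.inRange(im,(0,0,0),(38,38,38)); d[:,:255]=0;d[:,315:]=0;d[:228]=0;d[270:]=0
c=max(cv2.findContours(d,0,2)[0],key=cv2.contourArea);e=cv2.fitEllipse(c);print(e,plane("side",[e[0]],.042))
```

```text
[[0.67155949 0.00089366 0.045     ]] [[ 0.67945756 -0.0077583   0.013     ]]
((283.353515625, 244.63865661621094), (20.254131317138672, 36.39561080932617), 87.31005859375) [[ 0.67504267 -0.00395529  0.042     ]]
```

Call:
{"method": "drive_tool", "body": {"targets": [[[2.66, 3.74, 0], [0, 0, 0]], [[2.66, 3.74, 0], [0, 0, 0]], [[2.66, 3.74, 0], [0, 0, 0]], [[2.66, 3.74, 0], [0, 0, 0]], [[2.66, 3.74, 0], [0, 0, 0]], [[0, 0, 2.5], [0, 0, 0]], [[0, 0, 2.5], [0, 0, 0]], [[0, 0, 1.6], [0, 0, 0]], [[0, 0, 0], [0, 0, 0]], [[0, 0, 0], [0, 0, 0]]]}}

```text
time: 18.7
position: [0.6776, -0.0048, 0.1155]
eef_rot: [[1.0, 0.0, 0.001], [0.0, -1.0, -0.0], [0.001, 0.0, -1.0]]
wrist_force: [0.6, -0.7, -3.0]
opening: 0.658
```

```bash
python3 w.py
python3 - <<'E'
from h import *
a=arm.grab_frame("side");b=arm.grab_frame("wrist")
cv2.imwrite("pics/s4.png",np.hstack([cv2.resize(a[150:350,180:430],(400,320)),cv2.resize(b,(400,320))]))
E
```

```text
W [-0.14 -0.34 -3.4 ] [ 0.6779 -0.0049  0.1161] 0.6576418183278864
[322.5 336.2] 18745 [[ 0.6817 -0.0057  0.1501]]
```

View pics/s4.png

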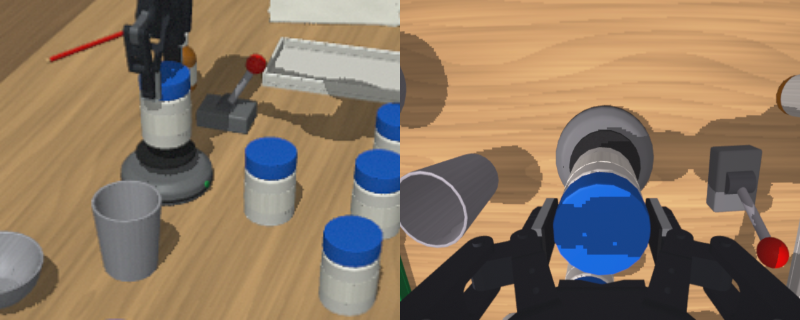

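Call:
{"method": "drive_tool", "body": {"targets": [[[0, 0, 1.5], [0, 0, 0]], [[0, 0, 0.7], [0, 0, 0]], [[0, 0, 0.4], [0, 0, 0]], [[0, 0, 0.3], [0, 0, 0]], [[0, 0, 0.3], [0, 0, 0]], [[0, 0, 0.2], [0, 0, 0]], [[0, 0, 0.1], [0, 0, 0]], [[0, 0, 0], [0, 0, 0]], [[0, 0, 0], [0, 0, 0]], [[0, 0, 0], [0, 0, 0]]]}}

```text
time: 20.2
position: [0.6782, -0.005, 0.0846]
eef_rot: [[1.0, 0.0, 0.005], [0.0, -1.0, -0.0], [0.005, 0.0, -1.0]]
wrist_force: [-6.7, 0.1, 15.1]
opening: 0.655
```

```bash
python3 w.py
```

```text
W [-6.28  0.04 15.53] [ 0.6782 -0.005   0.0846] 0.6557893171606348
[322.5 336.5] 18816 [[ 0.6818 -0.0059  0.1186]]
```

Call:
{"method": "drive_tool", "body": {"targets": [[[0, 0, 0], [0, 0, 0]], [[0, 0, 0], [0, 0, 0]], [[0, 0, 0], [0, 0, 0]], [[0, 0, 0], [0, 0, 0]], [[0, 0, 0], [0, 0, 0]], [[0, 0, 0], [0, 0, 0]], [[0, 0, 0], [0, 0, 0]], [[0, 0, 0], [0, 0, 0]], [[0, 0, 0], [0, 0, 0]], [[0, 0, 0], [0, 0, 0]]]}}

```text
time: 21.6
position: [0.6782, -0.005, 0.0847]
eef_rot: [[1.0, 0.0, 0.005], [0.0, -1.0, -0.0], [0.005, 0.0, -1.0]]
wrist_force: [-5.4, 0.9, 16.5]
opening: 0.655
```

Run:
```python
from h import *
a=arm.grab_frame("side")
cv2.imwrite("pics/s5.png",cv2.resize(a[180:300,220:370],None,fx=5,fy=5));print(arm.observe()["wrist_force"])
```

```text
[-5.82653376 -0.15057015 16.25503507]
```

View pics/s5.png

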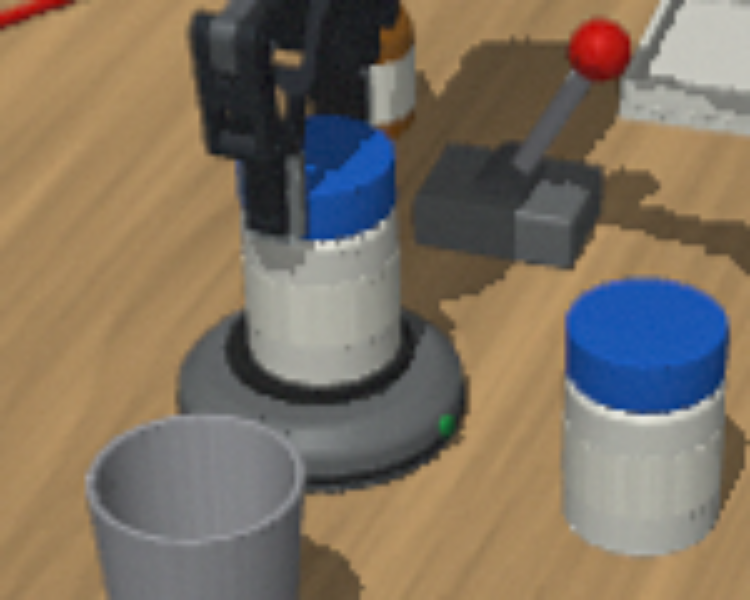

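Call:
{"method": "drive_tool", "body": {"targets": [[[0, 0, 0], [0, 0, 0]], [[0, 0, 0], [0, 0, 0]], [[0, 0, 0], [0, 0, 0]], [[0, 0, 0], [0, 0, 0]], [[0, 0, 0], [0, 0, 0]], [[0, 0, 0], [0, 0, 0]], [[0, 0, 0], [0, 0, 0]], [[0, 0, 0], [0, 0, 0]], [[0, 0, 0], [0, 0, 0]], [[0, 0, 0], [0, 0, 0]]]}}

```text
time: 22.9
position: [0.6782, -0.005, 0.0847]
eef_rot: [[1.0, -0.0, 0.005], [-0.0, -1.0, -0.0], [0.005, 0.0, -1.0]]
wrist_force: [-6.1, -0.1, 16.1]
opening: 0.658
```

Call:
{"method": "drive_tool", "body": {"targets": [[[0, 0, 0], [0, 0, 0]], [[0, 0, 0], [0, 0, 0]], [[0, 0, 0], [0, 0, 0]], [[0, 0, 0], [0, 0, 0]], [[0, 0, 0], [0, 0, 0]], [[0, 0, 0], [0, 0, 0]], [[0, 0, -2], [0, 0, 0]], [[0, 0, -3], [0, 0, 0]], [[0, 0, -3], [0, 0, 0]], [[0, 0, -3.5], [0, 0, 0]]]}}

```text
time: 24.15
position: [0.6766, -0.005, 0.1937]
eef_rot: [[1.0, 0.0, -0.003], [0.0, -1.0, 0.0], [-0.003, -0.0, -1.0]]
wrist_force: [-0.2, -0.2, -3.7]
opening: 0.66
```

Call:
{"method": "drive_tool", "body": {"targets": [[[-1.33, 5.43, 0], [0, 0, 0]], [[-1.33, 5.43, 0], [0, 0, 0]], [[-1.33, 5.43, 0], [0, 0, 0]], [[-1.33, 5.43, 0], [0, 0, 0]], [[-1.33, 5.43, 0], [0, 0, 0]], [[-1.33, 5.43, 0], [0, 0, 0]], [[0, 0, 4], [0, 0, 0]], [[0, 0, 3], [0, 0, 0]], [[0, 0, 2], [0, 0, 0]], [[0, 0, 0], [0, 0, 0]]]}}

```text
time: 25.4
position: [0.5965, -0.33, 0.1016]
eef_rot: [[1.0, 0.0, -0.004], [0.0, -1.0, 0.003], [-0.004, -0.003, -1.0]]
wrist_force: [-0.3, 0.2, -3.5]
opening: 0.654
```

Run:
```python
from h import *
s=arm.observe();print(s["position"],s["wrist_force"])
a=arm.grab_frame("side");b=arm.grab_frame("wrist")
cv2.imwrite("pics/s6.png",np.hstack([cv2.resize(a[100:300,250:500],(400,320)),cv2.resize(b,(400,320))]))
```

```text
[ 0.59647728 -0.32996376  0.10162277] [-0.27054492  0.18046519 -3.54477319]
```

View pics/s6.png

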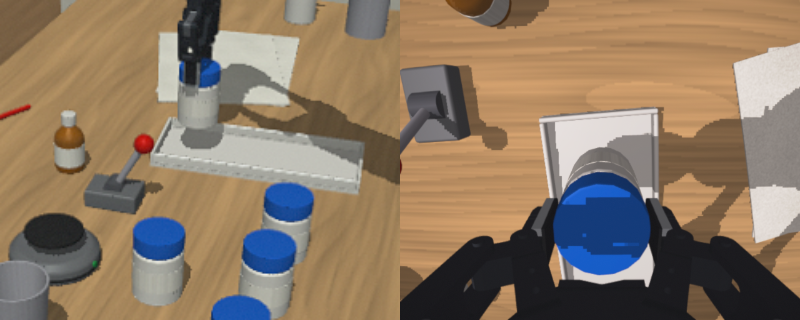

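Call:
{"method": "drive_tool", "body": {"targets": [[[0, 0, 2], [0, 0, 0]], [[0, 0, 1.4], [0, 0, 0]], [[0, 0, 0.6], [0, 0, 0]], [[0, 0, 0.3], [0, 0, 0]], [[0, 0, 0.2], [0, 0, 0]], [[0, 0, 0.1], [0, 0, 0]], [[0, 0, 0], [0, 0, 0]], [[0, 0, 0], [0, 0, 0]], [[0, 0, 0], [0, 0, 0]], [[0, 0, 0], [0, 0, 0]]]}}

```text
time: 26.75
position: [0.5975, -0.3308, 0.0584]
eef_rot: [[1.0, 0.0, 0.0], [0.0, -1.0, -0.0], [0.0, 0.0, -1.0]]
wrist_force: [0.3, 0.4, -3.8]
opening: 0.656
```

Call:
{"method": "drive_tool", "body": {"targets": [[[0, 0, 0.2], [0, 0, 0]], [[0, 0, 0.1], [0, 0, 0]], [[0, 0, 0], [0, 0, 0]], [[0, 0, 0], [0, 0, 0]], [[0, 0, 0], [0, 0, 0]], [[0, 0, 0], [0, 0, 0]], [[0, 0, 0], [0, 0, 0]], [[0, 0, 0], [0, 0, 0]], [[0, 0, 0], [0, 0, 0]], [[0, 0, 0], [0, 0, 0]]]}}

```text
time: 28.0
position: [0.5977, -0.3309, 0.056]
eef_rot: [[1.0, -0.0, 0.001], [-0.0, -1.0, -0.0], [0.001, 0.0, -1.0]]
wrist_force: [-1.2, 1.0, 5.4]
opening: 0.653
```

Call:
{"method": "drive_tool", "body": {"targets": [[[0, 0, 0], [0, 0, 0]], [[0, 0, 0], [0, 0, 0]], [[0, 0, 0], [0, 0, 0]], [[0, 0, 0], [0, 0, 0]], [[0, 0, -3], [0, 0, 0]], [[0, 0, -4], [0, 0, 0]], [[0, 0, -4], [0, 0, 0]], [[-3.5, -4.3, 0], [0, 0, 0]], [[-3.5, -4.3, 0], [0, 0, 0]], [[-3.5, -4.3, 0], [0, 0, 0]]], "claw": 8.54}}

```text
time: 29.25
position: [0.4915, -0.2006, 0.1654]
eef_rot: [[1.0, -0.0, 0.0], [-0.0, -1.0, 0.0], [0.0, -0.0, -1.0]]
wrist_force: [-0.3, 1.0, 1.0]
opening: 1.002
```

```bash
python3 t.py
```

```text
[ 0.4915 -0.2006  0.1654] F [ 1.33 -0.82  0.89]
top [0.5782 0.3423] 629
top [0.5443 0.0114] 619
top [0.426 0.122] 645
top [ 0.4252 -0.006 ] 638
top [ 0.4259 -0.1123] 574
wrist [539.   81.7] 8125 [ 0.5952 -0.3306]
wrist [ 22.7 172.1] 3685 [ 0.5426 -0.0093]
wrist [ 62.9 331.8] 4996 [ 0.428  -0.0135]
wrist [219.1 330.1] 2536 [ 0.4311 -0.1288]
```

View pics/last.png

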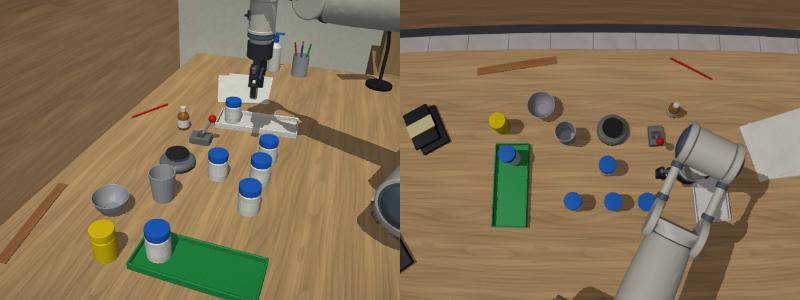

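Call:
{"method": "drive_tool", "body": {"targets": [[[-3.2, -4.3, 0], [0, 0, 0]], [[-3.2, -4.3, 0], [0, 0, 0]], [[0, 0, 2], [0, 0, 0]], [[0, 0, 3], [0, 0, 0]], [[0, 0, 3], [0, 0, 0]], [[0, 0, 2], [0, 0, 0]], [[0, 0, 1], [0, 0, 0]], [[0, 0, 0.5], [0, 0, 0]], [[0, 0, 0], [0, 0, 0]], [[0, 0, 0], [0, 0, 0]]]}}

```text
time: 30.65
position: [0.4291, -0.116, 0.0513]
eef_rot: [[1.0, 0.0, 0.001], [0.0, -1.0, -0.001], [0.001, 0.001, -1.0]]
wrist_force: [0.5, 0.4, -0.2]
opening: 1.001
```

```bash
python3 t.py
```

```text
[ 0.4291 -0.116   0.0513] F [ 0.14 -0.83  0.95]
top [ 0.5962 -0.3293] 621
top [0.5782 0.3424] 626
top [0.5443 0.0114] 617
top [0.4259 0.122 ] 646
top [ 0.4252 -0.006 ] 638
wrist [17.4 40. ] 3117 [ 0.5311 -0.0234]
wrist [ 59.8 327.5] 13682 [ 0.4335 -0.0189]
wrist [324.8 342. ] 18208 [ 0.4285 -0.1177]
```

Call:
{"method": "drive_tool", "body": {"targets": [[[0, 0, 0], [0, 0, 0]], [[0, 0, 0], [0, 0, 0]], [[0, 0, 0], [0, 0, 0]], [[0, 0, 0], [0, 0, 0]], [[0, 0, -2], [0, 0, 0]], [[0, 0, -4], [0, 0, 0]], [[0, 0, -4], [0, 0, 0]], [[0, 0, -3], [0, 0, 0]], [[0, 0, 0], [0, 0, 0]], [[0, 0, 0], [0, 0, 0]]], "claw": 3}}

```text
time: 32.05
position: [0.4278, -0.1154, 0.1779]
eef_rot: [[1.0, 0.0, -0.003], [0.0, -1.0, 0.001], [-0.003, -0.001, -1.0]]
wrist_force: [-0.1, -0.5, -4.2]
opening: 0.653
```

```bash
python3 w.py
```

```text
W [-0.19  0.18 -3.89] [ 0.4277 -0.1155  0.178 ] 0.6525117275895101
[124.3  61.1] 7725 [[ 0.5219 -0.0582  0.212 ]]
[ 20.4 242.6] 3073 [[ 0.4663 -0.0136  0.212 ]]
[171.  243.4] 5520 [[ 0.466  -0.0663  0.212 ]]
[322.6 341.6] 18460 [[ 0.4295 -0.1164  0.212 ]]
```

Call:
{"method": "drive_tool", "body": {"targets": [[[4.98, -2.21, 0], [0, 0, 0]], [[4.98, -2.21, 0], [0, 0, 0]], [[4.98, -2.21, 0], [0, 0, 0]], [[4.98, -2.21, 0], [0, 0, 0]], [[4.98, -2.21, 0], [0, 0, 0]], [[0, 0, 2.5], [0, 0, 0]], [[0, 0, 2.5], [0, 0, 0]], [[0, 0, 1.6], [0, 0, 0]], [[0, 0, 0], [0, 0, 0]], [[0, 0, 0], [0, 0, 0]]]}}

```text
time: 33.45
position: [0.6778, -0.0054, 0.1157]
eef_rot: [[1.0, -0.0, 0.002], [-0.0, -1.0, -0.0], [0.002, 0.0, -1.0]]
wrist_force: [0.4, 0.1, -4.0]
opening: 0.657
```

Identical pose to the first mix; same press, slightly deeper hold.

Call:
{"method": "drive_tool", "body": {"targets": [[[0, 0, 1.5], [0, 0, 0]], [[0, 0, 0.7], [0, 0, 0]], [[0, 0, 0.4], [0, 0, 0]], [[0, 0, 0.3], [0, 0, 0]], [[0, 0, 0.3], [0, 0, 0]], [[0, 0, 0.2], [0, 0, 0]], [[0, 0, 0.1], [0, 0, 0]], [[0, 0, 0], [0, 0, 0]], [[0, 0, 0], [0, 0, 0]], [[0, 0, 0], [0, 0, 0]]]}}

```text
time: 34.7
position: [0.6785, -0.0054, 0.085]
eef_rot: [[1.0, -0.0, 0.005], [-0.0, -1.0, -0.0], [0.005, 0.0, -1.0]]
wrist_force: [-6.6, -0.3, 16.7]
opening: 0.655
```

```bash
python3 t.py
```

```text
[ 0.6785 -0.0054  0.085 ] F [-6.93  0.36 17.32]
top [ 0.6725 -0.0042] 387
top [ 0.5962 -0.3293] 621
top [0.5781 0.3423] 626
top [0.4259 0.122 ] 645
wrist [322.6 342.7] 18563 [ 0.6572 -0.0064]
```

View pics/last.png

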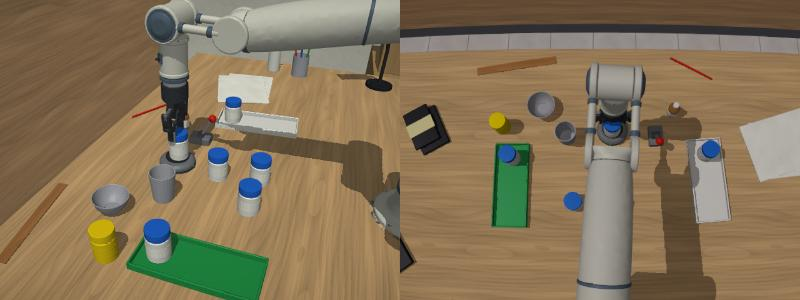

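Call:
{"method": "drive_tool", "body": {"targets": [[[0, 0, 0], [0, 0, 0]], [[0, 0, 0], [0, 0, 0]], [[0, 0, 0], [0, 0, 0]], [[0, 0, 0], [0, 0, 0]], [[0, 0, 0], [0, 0, 0]], [[0, 0, 0], [0, 0, 0]], [[0, 0, 0], [0, 0, 0]], [[0, 0, 0], [0, 0, 0]], [[0, 0, 0], [0, 0, 0]], [[0, 0, 0], [0, 0, 0]]]}}

```text
time: 36.1
position: [0.6785, -0.0054, 0.085]
eef_rot: [[1.0, -0.0, 0.006], [-0.0, -1.0, -0.0], [0.006, 0.0, -1.0]]
wrist_force: [-6.2, -0.3, 17.2]
opening: 0.658
```

Call:
{"method": "drive_tool", "body": {"targets": [[[0, 0, 0], [0, 0, 0]], [[0, 0, 0], [0, 0, 0]], [[0, 0, 0], [0, 0, 0]], [[0, 0, 0], [0, 0, 0]], [[0, 0, 0], [0, 0, 0]], [[0, 0, 0], [0, 0, 0]], [[0, 0, 0], [0, 0, 0]], [[0, 0, 0], [0, 0, 0]], [[0, 0, 0], [0, 0, 0]], [[0, 0, 0], [0, 0, 0]]]}}

```text
time: 37.35
position: [0.6785, -0.0054, 0.085]
eef_rot: [[1.0, 0.0, 0.005], [0.0, -1.0, -0.0], [0.005, 0.0, -1.0]]
wrist_force: [-7.0, -0.1, 16.8]
opening: 0.659
```

Call:
{"method": "drive_tool", "body": {"targets": [[[0, 0, 0], [0, 0, 0]], [[0, 0, 0], [0, 0, 0]], [[0, 0, 0], [0, 0, 0]], [[0, 0, 0], [0, 0, 0]], [[0, 0, 0], [0, 0, 0]], [[0, 0, 0], [0, 0, 0]], [[0, 0, -2], [0, 0, 0]], [[0, 0, -3], [0, 0, 0]], [[0, 0, -3], [0, 0, 0]], [[0, 0, -3.5], [0, 0, 0]]]}}

```text
time: 38.6
position: [0.677, -0.0051, 0.1937]
eef_rot: [[1.0, 0.0, -0.003], [0.0, -1.0, 0.0], [-0.003, -0.0, -1.0]]
wrist_force: [-0.3, 0.4, -4.7]
opening: 0.657
```

Call:
{"method": "drive_tool", "body": {"targets": [[[-2.14, 4.73, 0], [0, 0, 0]], [[-2.14, 4.73, 0], [0, 0, 0]], [[-2.14, 4.73, 0], [0, 0, 0]], [[-2.14, 4.73, 0], [0, 0, 0]], [[-2.14, 4.73, 0], [0, 0, 0]], [[-2.14, 4.73, 0], [0, 0, 0]], [[-2.14, 4.73, 0], [0, 0, 0]], [[0, 0, 4], [0, 0, 0]], [[0, 0, 3], [0, 0, 0]], [[0, 0, 2], [0, 0, 0]]]}}

```text
time: 39.85
position: [0.5268, -0.3359, 0.1015]
eef_rot: [[1.0, -0.0, -0.003], [-0.0, -1.0, 0.002], [-0.003, -0.002, -1.0]]
wrist_force: [-0.0, 0.6, -5.1]
opening: 0.658
```

Call:
{"method": "drive_tool", "body": {"targets": [[[0, 0, 2], [0, 0, 0]], [[0, 0, 1.4], [0, 0, 0]], [[0, 0, 0.7], [0, 0, 0]], [[0, 0, 0.3], [0, 0, 0]], [[0, 0, 0.2], [0, 0, 0]], [[0, 0, 0.2], [0, 0, 0]], [[0, 0, 0.1], [0, 0, 0]], [[0, 0, 0], [0, 0, 0]], [[0, 0, 0], [0, 0, 0]], [[0, 0, 0], [0, 0, 0]]]}}

```text
time: 41.1
position: [0.5279, -0.3366, 0.0563]
eef_rot: [[1.0, 0.0, 0.001], [0.0, -1.0, -0.001], [0.001, 0.001, -1.0]]
wrist_force: [-1.7, 0.2, 3.8]
opening: 0.657
```

Call:
{"method": "drive_tool", "body": {"targets": [[[0, 0, 0], [0, 0, 0]], [[0, 0, 0], [0, 0, 0]], [[0, 0, 0], [0, 0, 0]], [[0, 0, 0], [0, 0, 0]], [[0, 0, -3], [0, 0, 0]], [[0, 0, -4], [0, 0, 0]], [[0, 0, -4], [0, 0, 0]], [[-1.6, -5.5, 0], [0, 0, 0]], [[-1.6, -5.5, 0], [0, 0, 0]], [[-1.6, -5.5, 0], [0, 0, 0]]], "claw": 8.54}}

```text
time: 42.35
position: [0.4791, -0.1699, 0.1654]
eef_rot: [[1.0, -0.001, 0.0], [-0.001, -1.0, 0.0], [0.0, -0.0, -1.0]]
wrist_force: [0.7, -0.2, -0.3]
opening: 1.0
```

```bash
python3 t.py
```

```text
[ 0.4791 -0.1699  0.1654] F [0.65 0.01 0.95]
top [0.5781 0.3423] 627
top [0.5443 0.0114] 616
top [0.4259 0.122 ] 646
top [ 0.4252 -0.006 ] 639
wrist [589.3  60.7] 8391 [ 0.5956 -0.3296]
wrist [ 43.3 149. ] 6802 [0.5444 0.0044]
wrist [579.  182.9] 6867 [ 0.5228 -0.3355]
wrist [ 98.2 316.9] 5139 [ 0.4282 -0.0119]
```

Call:
{"method": "drive_tool", "body": {"targets": [[[-1.72, -5.43, 0], [0, 0, 0]], [[-1.72, -5.43, 0], [0, 0, 0]], [[-1.72, -5.43, 0], [0, 0, 0]], [[0, 0, 2], [0, 0, 0]], [[0, 0, 3], [0, 0, 0]], [[0, 0, 3], [0, 0, 0]], [[0, 0, 2], [0, 0, 0]], [[0, 0, 1], [0, 0, 0]], [[0, 0, 0.5], [0, 0, 0]], [[0, 0, 0], [0, 0, 0]]]}}

```text
time: 43.75
position: [0.4284, -0.0089, 0.0507]
eef_rot: [[1.0, -0.001, 0.0], [-0.001, -1.0, -0.0], [0.0, 0.0, -1.0]]
wrist_force: [0.1, -0.3, 0.2]
opening: 0.998
```

```bash
python3 t.py
```

```text
[ 0.4284 -0.0089  0.0507] F [-0.3   0.09  0.69]
top [ 0.5962 -0.3292] 622
top [0.5781 0.3423] 627
top [0.5487 0.0109] 512
top [ 0.5233 -0.3352] 628
top [0.426 0.122] 645
wrist [261.2  37. ] 13030 [0.5289 0.0082]
wrist [ 34.1 329.6] 8832 [0.4322 0.0982]
wrist [319.5 341.1] 18362 [ 0.4286 -0.0087]
```

Call:
{"method": "drive_tool", "body": {"targets": [[[0, 0, 0], [0, 0, 0]], [[0, 0, 0], [0, 0, 0]], [[0, 0, 0], [0, 0, 0]], [[0, 0, 0], [0, 0, 0]], [[0, 0, -2], [0, 0, 0]], [[0, 0, -4], [0, 0, 0]], [[0, 0, -4], [0, 0, 0]], [[0, 0, -3], [0, 0, 0]], [[0, 0, 0], [0, 0, 0]], [[0, 0, 0], [0, 0, 0]]], "claw": 3}}

```text
time: 45.15
position: [0.4273, -0.0085, 0.178]
eef_rot: [[1.0, -0.0, -0.003], [-0.0, -1.0, 0.0], [-0.003, -0.0, -1.0]]
wrist_force: [-0.3, 0.2, -4.0]
opening: 0.662
```

```bash
python3 w.py
```

```text
W [ 0.5   0.14 -3.87] [ 0.4273 -0.0084  0.1781] 0.6594557294109743
[292.8  56.1] 7466 [[ 0.522  -0.0007  0.2121]]
[141.5 241.5] 5571 [[0.4663 0.0507 0.2121]]
[322.3 340.1] 18367 [[ 0.4296 -0.0092  0.2121]]
```

Call:
{"method": "drive_tool", "body": {"targets": [[[4.99, -0.07, 0], [0, 0, 0]], [[4.99, -0.07, 0], [0, 0, 0]], [[4.99, -0.07, 0], [0, 0, 0]], [[4.99, -0.07, 0], [0, 0, 0]], [[4.99, -0.07, 0], [0, 0, 0]], [[0, 0, 2.5], [0, 0, 0]], [[0, 0, 2.5], [0, 0, 0]], [[0, 0, 1.6], [0, 0, 0]], [[0, 0, 0], [0, 0, 0]], [[0, 0, 0], [0, 0, 0]]]}}

```text
time: 46.55
position: [0.6779, -0.005, 0.1157]
eef_rot: [[1.0, 0.0, 0.002], [0.0, -1.0, -0.0], [0.002, 0.0, -1.0]]
wrist_force: [0.7, 0.1, -3.9]
opening: 0.655
```

Call:
{"method": "drive_tool", "body": {"targets": [[[0, 0, 1.5], [0, 0, 0]], [[0, 0, 0.7], [0, 0, 0]], [[0, 0, 0.4], [0, 0, 0]], [[0, 0, 0.3], [0, 0, 0]], [[0, 0, 0.3], [0, 0, 0]], [[0, 0, 0.2], [0, 0, 0]], [[0, 0, 0.1], [0, 0, 0]], [[0, 0, 0], [0, 0, 0]], [[0, 0, 0], [0, 0, 0]], [[0, 0, 0], [0, 0, 0]]]}}

```text
time: 47.8
position: [0.6786, -0.005, 0.0854]
eef_rot: [[1.0, 0.0, 0.006], [0.0, -1.0, -0.0], [0.006, 0.0, -1.0]]
wrist_force: [-7.6, 1.2, 18.2]
opening: 0.659
```

Call:
{"method": "drive_tool", "body": {"targets": [[[0, 0, 0], [0, 0, 0]], [[0, 0, 0], [0, 0, 0]], [[0, 0, 0], [0, 0, 0]], [[0, 0, 0], [0, 0, 0]], [[0, 0, 0], [0, 0, 0]], [[0, 0, 0], [0, 0, 0]], [[0, 0, 0], [0, 0, 0]], [[0, 0, 0], [0, 0, 0]], [[0, 0, 0], [0, 0, 0]], [[0, 0, 0], [0, 0, 0]]]}}

```text
time: 49.05
position: [0.6786, -0.005, 0.0854]
eef_rot: [[1.0, 0.0, 0.006], [0.0, -1.0, -0.0], [0.006, 0.0, -1.0]]
wrist_force: [-7.5, -0.8, 17.9]
opening: 0.658
```

Call:
{"method": "drive_tool", "body": {"targets": [[[0, 0, 0], [0, 0, 0]], [[0, 0, 0], [0, 0, 0]], [[0, 0, 0], [0, 0, 0]], [[0, 0, 0], [0, 0, 0]], [[0, 0, 0], [0, 0, 0]], [[0, 0, 0], [0, 0, 0]], [[0, 0, 0], [0, 0, 0]], [[0, 0, 0], [0, 0, 0]], [[0, 0, 0], [0, 0, 0]], [[0, 0, 0], [0, 0, 0]]]}}

```text
time: 50.3
position: [0.6786, -0.005, 0.0854]
eef_rot: [[1.0, 0.0, 0.006], [0.0, -1.0, -0.0], [0.006, 0.0, -1.0]]
wrist_force: [-7.7, 0.2, 17.5]
opening: 0.658
```

Call:
{"method": "drive_tool", "body": {"targets": [[[0, 0, 0], [0, 0, 0]], [[0, 0, 0], [0, 0, 0]], [[0, 0, 0], [0, 0, 0]], [[0, 0, 0], [0, 0, 0]], [[0, 0, 0], [0, 0, 0]], [[0, 0, 0], [0, 0, 0]], [[0, 0, -2], [0, 0, 0]], [[0, 0, -3], [0, 0, 0]], [[0, 0, -3], [0, 0, 0]], [[0, 0, -3.5], [0, 0, 0]]]}}

```text
time: 51.55
position: [0.6771, -0.0049, 0.1938]
eef_rot: [[1.0, 0.0, -0.003], [0.0, -1.0, 0.0], [-0.003, -0.0, -1.0]]
wrist_force: [0.5, -0.4, -3.5]
opening: 0.652
```

Call:
{"method": "drive_tool", "body": {"targets": [[[-3.14, 4.8, 0], [0, 0, 0]], [[-3.14, 4.8, 0], [0, 0, 0]], [[-3.14, 4.8, 0], [0, 0, 0]], [[-3.14, 4.8, 0], [0, 0, 0]], [[-3.14, 4.8, 0], [0, 0, 0]], [[-3.14, 4.8, 0], [0, 0, 0]], [[-3.14, 4.8, 0], [0, 0, 0]], [[0, 0, 4], [0, 0, 0]], [[0, 0, 3], [0, 0, 0]], [[0, 0, 2], [0, 0, 0]]]}}

```text
time: 52.8
position: [0.4569, -0.3406, 0.1019]
eef_rot: [[1.0, -0.0, -0.002], [-0.0, -1.0, 0.002], [-0.002, -0.002, -1.0]]
wrist_force: [0.4, -0.7, -3.4]
opening: 0.651
```

Call:
{"method": "drive_tool", "body": {"targets": [[[0, 0, 2], [0, 0, 0]], [[0, 0, 1.4], [0, 0, 0]], [[0, 0, 0.7], [0, 0, 0]], [[0, 0, 0.3], [0, 0, 0]], [[0, 0, 0.2], [0, 0, 0]], [[0, 0, 0.2], [0, 0, 0]], [[0, 0, 0.1], [0, 0, 0]], [[0, 0, 0], [0, 0, 0]], [[0, 0, 0], [0, 0, 0]], [[0, 0, 0], [0, 0, 0]]]}}

```text
time: 54.05
position: [0.458, -0.3413, 0.0567]
eef_rot: [[1.0, 0.0, 0.001], [0.0, -1.0, -0.001], [0.001, 0.001, -1.0]]
wrist_force: [-2.7, 1.5, 5.9]
opening: 0.66
```

Call:
{"method": "drive_tool", "body": {"targets": [[[0, 0, 0], [0, 0, 0]], [[0, 0, 0], [0, 0, 0]], [[0, 0, 0], [0, 0, 0]], [[0, 0, 0], [0, 0, 0]], [[0, 0, -3], [0, 0, 0]], [[0, 0, -4], [0, 0, 0]], [[0, 0, -4], [0, 0, 0]], [[1.4, -5.6, 0], [0, 0, 0]], [[1.4, -5.6, 0], [0, 0, 0]], [[1.4, -5.6, 0], [0, 0, 0]]], "claw": 8.54}}

```text
time: 55.3
position: [0.5, -0.1715, 0.1655]
eef_rot: [[1.0, -0.001, 0.001], [-0.001, -1.0, -0.0], [0.001, 0.0, -1.0]]
wrist_force: [0.4, 0.0, 0.2]
opening: 1.002
```

```bash
python3 t.py
```

```text
[ 0.5    -0.1715  0.1655] F [ 0.72 -0.49 -0.57]
top [0.5943 0.3583] 613
top [0.5444 0.0114] 617
top [ 0.452  -0.3416] 575
top [0.4259 0.122 ] 645
wrist [581.9  95.5] 7945 [ 0.5967 -0.3298]
wrist [ 45.5 179.6] 6577 [0.5461 0.0051]
wrist [571.1 213. ] 6494 [ 0.5239 -0.3354]
wrist [557.  310.2] 5404 [ 0.4539 -0.3387]
```

View pics/last.png

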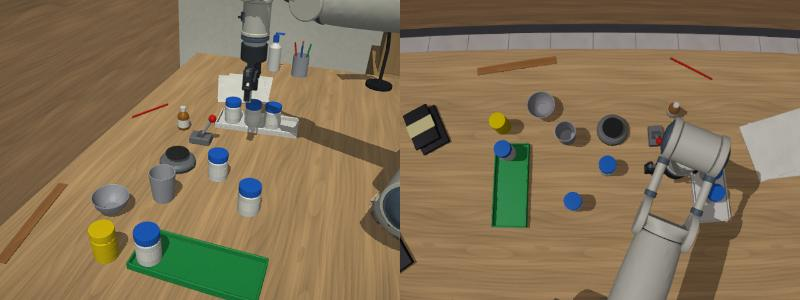

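Run:
```python
from h import *
a=arm.grab_frame("side");b=arm.grab_frame("top")
cv2.imwrite("pics/s7.png",np.hstack([cv2.resize(a[340:460,100:250],(400,320)),cv2.resize(b[210:330,130:280],(400,320))]))
# lid centre consistency via two-view
pa=[c for c,s in blobs(a,(105,150,60),(125,255,255),150)[0] if c[1]>330]; print(pa,plane("side",pa,.08))
```

```text
[array([234.01417434, 374.33026223])] [[0.59103076 0.35917477 0.08      ]]
```

View pics/s7.png

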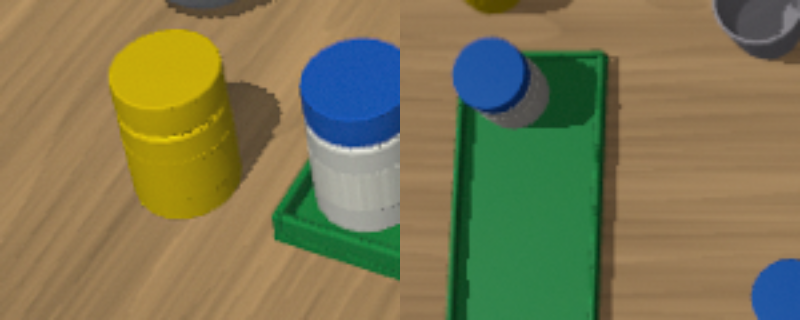

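Call:
{"method": "drive_tool", "body": {"targets": [[[1.15, -4.55, 0], [0, 0, 0]], [[1.15, -4.55, 0], [0, 0, 0]], [[1.15, -4.55, 0], [0, 0, 0]], [[1.15, -4.55, 0], [0, 0, 0]], [[0, 0, 2.5], [0, 0, 0]], [[0, 0, 3], [0, 0, 0]], [[0, 0, 3], [0, 0, 0]], [[0, 0, 2], [0, 0, 0]], [[0, 0, 1], [0, 0, 0]], [[0, 0, 0], [0, 0, 0]]]}}

```text
time: 56.8
position: [0.5457, 0.0085, 0.0501]
eef_rot: [[1.0, -0.001, -0.001], [-0.001, -1.0, -0.0], [-0.001, 0.0, -1.0]]
wrist_force: [-0.1, 0.3, 0.4]
opening: 1.001
```

```bash
python3 t.py
```

```text
[0.5457 0.0085 0.0501] F [-0.12 -0.16 -0.53]
top [0.5943 0.3583] 613
top [ 0.5962 -0.3293] 621
top [ 0.5233 -0.3351] 626
top [0.5261 0.0129] 161
top [ 0.4529 -0.3386] 649
top [0.4262 0.1243] 589
wrist [319.2 335.4] 18746 [0.5486 0.0088]
```

Call:
{"method": "drive_tool", "body": {"targets": [[[0, 0, 0], [0, 0, 0]], [[0, 0, 0], [0, 0, 0]], [[0, 0, 0], [0, 0, 0]], [[0, 0, 0], [0, 0, 0]], [[0, 0, -2], [0, 0, 0]], [[0, 0, -4], [0, 0, 0]], [[0, 0, -4], [0, 0, 0]], [[0, 0, -3], [0, 0, 0]], [[0, 0, 0], [0, 0, 0]], [[0, 0, 0], [0, 0, 0]]], "claw": 3}}

```text
time: 58.2
position: [0.5452, 0.009, 0.179]
eef_rot: [[1.0, -0.0, -0.002], [-0.0, -1.0, -0.0], [-0.002, 0.0, -1.0]]
wrist_force: [-0.2, -0.4, -2.0]
opening: 0.655
```

```bash
python3 w.py
```

```text
W [-0.08 -0.35 -1.16] [0.545  0.009  0.1782] 0.6611108880565019
[322.3 334.6] 18543 [[0.5496 0.0082 0.2122]]
```

Call:
{"method": "drive_tool", "body": {"targets": [[[-0.64, -4.77, 0], [0, 0, 0]], [[-0.64, -4.77, 0], [0, 0, 0]], [[-0.64, -4.77, 0], [0, 0, 0]], [[-0.64, -4.77, 0], [0, 0, 0]], [[-0.64, -4.77, 0], [0, 0, 0]], [[-0.64, -4.77, 0], [0, 0, 0]], [[-0.64, -4.77, 0], [0, 0, 0]], [[0, 0, 3.5], [0, 0, 0]], [[0, 0, 2.5], [0, 0, 0]], [[0, 0, 1.5], [0, 0, 0]]]}}

```text
time: 59.6
position: [0.4998, 0.3424, 0.1022]
eef_rot: [[1.0, 0.0, -0.004], [0.0, -1.0, -0.002], [-0.004, 0.002, -1.0]]
wrist_force: [-0.7, 0.6, -1.0]
opening: 0.657
```

```bash
python3 w.py
```

```text
W [ 0.05  0.29 -1.45] [0.5005 0.3425 0.1043] 0.6568184307165943
[286.3  77.5] 15741 [[0.5895 0.3522 0.1383]]
[322.2 334.7] 18595 [[0.505  0.3417 0.1383]]
```

Call:
{"method": "drive_tool", "body": {"targets": [[[0, 0, 2], [0, 0, 0]], [[0, 0, 1.4], [0, 0, 0]], [[0, 0, 0.6], [0, 0, 0]], [[0, 0, 0.3], [0, 0, 0]], [[0, 0, 0.2], [0, 0, 0]], [[0, 0, 0.2], [0, 0, 0]], [[0, 0, 0.1], [0, 0, 0]], [[0, 0, 0], [0, 0, 0]], [[0, 0, 0], [0, 0, 0]], [[0, 0, 0], [0, 0, 0]]]}}

```text
time: 61.0
position: [0.501, 0.343, 0.0575]
eef_rot: [[1.0, 0.0, 0.0], [0.0, -1.0, 0.0], [0.0, -0.0, -1.0]]
wrist_force: [-1.0, 0.0, -1.4]
opening: 0.657
```

Call:
{"method": "drive_tool", "body": {"targets": [[[0, 0, 0.2], [0, 0, 0]], [[0, 0, 0.1], [0, 0, 0]], [[0, 0, 0], [0, 0, 0]], [[0, 0, 0], [0, 0, 0]], [[0, 0, 0], [0, 0, 0]], [[0, 0, 0], [0, 0, 0]], [[0, 0, 0], [0, 0, 0]], [[0, 0, 0], [0, 0, 0]], [[0, 0, 0], [0, 0, 0]], [[0, 0, 0], [0, 0, 0]]]}}

```text
time: 62.25
position: [0.5015, 0.3431, 0.0566]
eef_rot: [[1.0, -0.0, 0.002], [-0.0, -1.0, 0.001], [0.002, -0.001, -1.0]]
wrist_force: [-3.7, -1.7, 7.2]
opening: 0.658
```

Call:
{"method": "drive_tool", "body": {"targets": [[[0, 0, 0], [0, 0, 0]], [[0, 0, 0], [0, 0, 0]], [[0, 0, 0], [0, 0, 0]], [[0, 0, 0], [0, 0, 0]], [[0, 0, -3], [0, 0, 0]], [[0, 0, -4], [0, 0, 0]], [[0, 0, -4], [0, 0, 0]], [[-1.8, 5.5, 0], [0, 0, 0]], [[-1.8, 5.5, 0], [0, 0, 0]], [[-1.8, 5.5, 0], [0, 0, 0]]], "claw": 8.54}}

```text
time: 63.5
position: [0.4463, 0.1765, 0.1643]
eef_rot: [[1.0, 0.001, 0.0], [0.001, -1.0, -0.0], [0.0, 0.0, -1.0]]
wrist_force: [-0.0, -0.5, 0.2]
opening: 1.006
```

```bash
python3 t.py
```

```text
[0.4463 0.1765 0.1643] F [0.09 0.1  0.23]
top [0.5943 0.3583] 613
top [ 0.5962 -0.3292] 623
top [ 0.5233 -0.3351] 626
top [ 0.4529 -0.3386] 648
top [0.426 0.115] 436
wrist [33.4 27.6] 3923 [0.5812 0.3442]
wrist [ 62.5 167.2] 7176 [0.5    0.3393]
wrist [406.5 275.7] 5435 [0.4275 0.1192]
```

Call:
{"method": "drive_tool", "body": {"targets": [[[-0.9, 2.8, 0], [0, 0, 0]], [[-0.9, 2.8, 0], [0, 0, 0]], [[0, 0, 2], [0, 0, 0]], [[0, 0, 3], [0, 0, 0]], [[0, 0, 3], [0, 0, 0]], [[0, 0, 2], [0, 0, 0]], [[0, 0, 1], [0, 0, 0]], [[0, 0, 0.4], [0, 0, 0]], [[0, 0, 0], [0, 0, 0]], [[0, 0, 0], [0, 0, 0]]]}}

```text
time: 64.9
position: [0.4296, 0.1221, 0.0513]
eef_rot: [[1.0, 0.0, 0.002], [0.0, -1.0, 0.0], [0.002, -0.0, -1.0]]
wrist_force: [0.4, 0.2, -0.0]
opening: 0.999
```

```bash
python3 t.py
```

```text
[0.4296 0.1221 0.0513] F [0.84 0.1  0.27]
top [0.5944 0.3583] 614
top [ 0.5962 -0.3293] 623
top [ 0.5233 -0.3351] 629
top [0.501 0.345] 642
top [ 0.4529 -0.3385] 648
wrist [326.  340.8] 18233 [0.4295 0.12  ]
```

Call:
{"method": "drive_tool", "body": {"targets": [[[0, 0, 0], [0, 0, 0]], [[0, 0, 0], [0, 0, 0]], [[0, 0, 0], [0, 0, 0]], [[0, 0, 0], [0, 0, 0]], [[0, 0, -2], [0, 0, 0]], [[0, 0, -4], [0, 0, 0]], [[0, 0, -4], [0, 0, 0]], [[0, 0, -3], [0, 0, 0]], [[0, 0, 0], [0, 0, 0]], [[0, 0, 0], [0, 0, 0]]], "claw": 3}}

```text
time: 66.3
position: [0.4284, 0.1218, 0.1784]
eef_rot: [[1.0, 0.0, -0.003], [0.0, -1.0, -0.0], [-0.003, 0.0, -1.0]]
wrist_force: [-0.8, -0.7, -2.7]
opening: 0.654
```

```bash
python3 w.py
```

```text
W [ 0.34 -0.48 -1.65] [0.4282 0.1218 0.1783] 0.6568408137268503
[ 17.7 141. ] 2852 [[0.5003 0.217  0.2123]]
[322.5 340.5] 18511 [[0.4304 0.1209 0.2123]]
```

Run:
```python
from h import *
f=[]
for i in range(10):
    arm.grab_frame("wrist"); f.append(arm.observe()["wrist_force"][2])
print(np.round(f,1),np.mean(f))
```

```text
[-1.4 -1.3 -1.3 -2.  -2.3 -0.9 -1.5 -0.9 -1.  -0.8] -1.3395805335966966
```

Call:
{"method": "drive_tool", "body": {"targets": [[[0, -5.5, 0], [0, 0, 0]], [[0, -5.5, 0], [0, 0, 0]], [[0, -5.5, 0], [0, 0, 0]], [[0, -5.5, 0], [0, 0, 0]], [[0, 0, 3.5], [0, 0, 0]], [[0, 0, 2.5], [0, 0, 0]], [[0, 0, 1.5], [0, 0, 0]], [[0, 0, 2], [0, 0, 0]], [[0, 0, 1.4], [0, 0, 0]], [[0, 0, 0.6], [0, 0, 0]]]}}

```text
time: 68.2
position: [0.4288, 0.3416, 0.0645]
eef_rot: [[1.0, -0.0, -0.001], [-0.0, -1.0, -0.0], [-0.001, 0.0, -1.0]]
wrist_force: [-0.2, -0.7, -1.1]
opening: 0.658
```

Call:
{"method": "drive_tool", "body": {"targets": [[[0, 0, 0.3], [0, 0, 0]], [[0, 0, 0.2], [0, 0, 0]], [[0, 0, 0.2], [0, 0, 0]], [[0, 0, 0.2], [0, 0, 0]], [[0, 0, 0.1], [0, 0, 0]], [[0, 0, 0], [0, 0, 0]], [[0, 0, 0], [0, 0, 0]], [[0, 0, 0], [0, 0, 0]], [[0, 0, 0], [0, 0, 0]], [[0, 0, 0], [0, 0, 0]]]}}

```text
time: 69.45
position: [0.4293, 0.342, 0.0561]
eef_rot: [[1.0, -0.0, 0.001], [-0.0, -1.0, 0.0], [0.001, -0.0, -1.0]]
wrist_force: [-0.3, -1.6, 5.1]
opening: 0.654
```

Call:
{"method": "drive_tool", "body": {"targets": [[[0, 0, 0], [0, 0, 0]], [[0, 0, 0], [0, 0, 0]], [[0, 0, 0], [0, 0, 0]], [[0, 0, 0], [0, 0, 0]], [[0, 0, -3], [0, 0, 0]], [[0, 0, -4], [0, 0, 0]], [[0, 0, -4], [0, 0, 0]], [[1.7, 5.5, 0], [0, 0, 0]], [[1.7, 5.5, 0], [0, 0, 0]], [[1.7, 5.5, 0], [0, 0, 0]]], "claw": 8.54}}

```text
time: 70.7
position: [0.4802, 0.1755, 0.1655]
eef_rot: [[1.0, 0.001, 0.001], [0.001, -1.0, 0.0], [0.001, -0.0, -1.0]]
wrist_force: [1.5, -0.3, 0.1]
opening: 0.999
```

```bash
python3 t.py;python3 ball.py
```

```text
[0.4802 0.1755 0.1655] F [-0.25  1.06 -0.2 ]
top [ 0.5962 -0.3293] 621
top [ 0.5232 -0.3351] 630
top [0.4934 0.358 ] 255
top [ 0.4529 -0.3385] 648
top [0.4261 0.3439] 631
wrist [34.9 67.4] 6640 [0.5934 0.3469]
wrist [ 71.3 217. ] 6480 [0.5015 0.3393]
wrist [ 94.5 318.5] 5333 [0.4277 0.3365]
side [472.90625  77.65625] 32 [array([ 0.4584, -1.0083,  0.092 ]), array([ 0.4555, -0.9753,  0.102 ])]
side [339.02222222 189.85555556] 90 [array([ 0.6168, -0.1579,  0.092 ]), array([ 0.6111, -0.1401,  0.102 ])]
top [415.28037383 225.53271028] 107 [array([ 0.6204, -0.1588,  0.092 ]), array([ 0.6179, -0.1572,  0.102 ])]
[array([ 0.5962, -0.3293,  0.082 ]), array([ 0.5233, -0.3352,  0.082 ]), array([ 0.4529, -0.3386,  0.082 ]), array([0.4254, 0.3468, 0.082 ])]
[ 0.78368061 -0.03042136  0.46199975]
```

View pics/last.png

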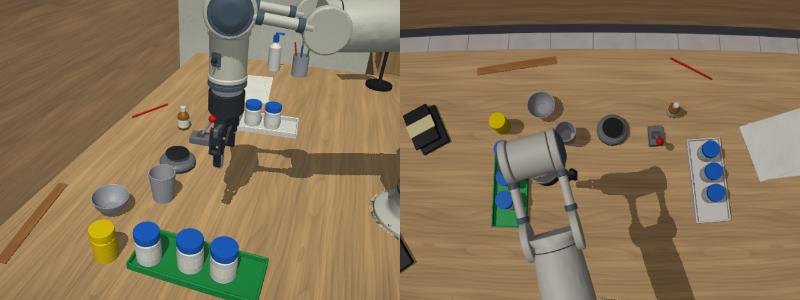

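Call:
{"method": "drive_tool", "body": {"targets": [[[1.65, 5.56, 0], [0, 0, 0]], [[1.65, 5.56, 0], [0, 0, 0]], [[1.65, 5.56, 0], [0, 0, 0]], [[1.65, 5.56, 0], [0, 0, 0]], [[1.65, 5.56, 0], [0, 0, 0]], [[1.65, 5.56, 0], [0, 0, 0]], [[0, 0, 2.5], [0, 0, 0]], [[0, 0, 2.5], [0, 0, 0]], [[0, 0, 2.6], [0, 0, 0]], [[0, 0, 0], [0, 0, 0]]], "claw": 0}}

```text
time: 72.2
position: [0.578, -0.1545, 0.0864]
eef_rot: [[1.0, 0.002, -0.005], [0.002, -1.0, 0.002], [-0.005, -0.002, -1.0]]
wrist_force: [1.4, 0.5, -0.1]
opening: -0.002
```

Call:
{"method": "drive_tool", "body": {"targets": [[[1, 0, 0], [0, 0, 0]], [[1, 0, 0], [0, 0, 0]], [[1, 0, 0], [0, 0, 0]], [[1, 0, 0], [0, 0, 0]], [[1, 0, 0], [0, 0, 0]], [[1, 0, 0], [0, 0, 0]], [[1, 0, 0], [0, 0, 0]], [[1, 0, 0], [0, 0, 0]], [[0.5, 0, 0], [0, 0, 0]], [[0.4, 0, 0], [0, 0, 0]]]}}

```text
time: 73.45
position: [0.6746, -0.1539, 0.0996]
eef_rot: [[1.0, 0.004, 0.019], [0.004, -1.0, 0.001], [0.019, -0.001, -1.0]]
wrist_force: [4.5, 9.5, 19.6]
opening: -0.001
```

```bash
python3 ball.py
```

```text
side [472.90322581  77.77419355] 31 [array([ 0.4583, -1.0071,  0.092 ]), array([ 0.4554, -0.9741,  0.102 ])]
side [308.70149254 184.23880597] 67 [array([ 0.683 , -0.1597,  0.092 ]), array([ 0.6761, -0.1419,  0.102 ])]
[array([0.5943, 0.3583, 0.082 ]), array([ 0.5964, -0.3292,  0.082 ]), array([ 0.5232, -0.3348,  0.082 ]), array([0.501, 0.345, 0.082]), array([ 0.4529, -0.3385,  0.082 ]), array([0.4263, 0.3426, 0.082 ])]
[ 5.91740317 10.1110747  20.70269399]
```

Run:
```python
from h import *
a=arm.grab_frame("side");b=arm.grab_frame("wrist")
cv2.imwrite("pics/s8.png",np.hstack([cv2.resize(a[150:250,260:385],(400,320)),cv2.resize(b,(400,320))]))
```

```text
(no output)
```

View pics/s8.png

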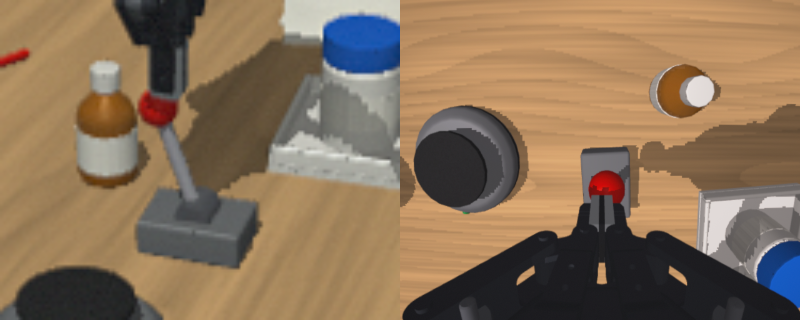

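Call:
{"method": "drive_tool", "body": {"targets": [[[0, 0, -2.5], [0, 0, 0]], [[0, 0, -2], [0, 0, 0]], [[-2.5, 0, 0], [0, 0, 0]], [[-2.5, 0, 0], [0, 0, 0]], [[0, 0, 0], [0, 0, 0]], [[0, 0, 2.5], [0, 0, 0]], [[0, 0, 1.9], [0, 0, 0]], [[0, 0, 1], [0, 0, 0]], [[0, 0, 0], [0, 0, 0]], [[0, 0, 0], [0, 0, 0]]]}}

```text
time: 74.9
position: [0.6185, -0.1568, 0.0813]
eef_rot: [[1.0, 0.0, 0.001], [0.0, -1.0, -0.0], [0.001, 0.0, -1.0]]
wrist_force: [0.4, -0.1, 0.8]
opening: -0.002
```

```bash
python3 ball.py|grep -v "472"
python3 - <<'E'
from h import *
a=arm.grab_frame("side")
cv2.imwrite("pics/s9.png",cv2.resize(a[150:250,260:385],(500,400)))
E
```

```text
side [309.07070707 182.88888889] 99 [array([ 0.6844, -0.1656,  0.092 ]), array([ 0.6775, -0.1477,  0.102 ])]
[array([0.5944, 0.3583, 0.082 ]), array([ 0.5963, -0.3291,  0.082 ]), array([ 0.5233, -0.335 ,  0.082 ]), array([0.501, 0.345, 0.082]), array([ 0.4529, -0.3383,  0.082 ]), array([0.4263, 0.3426, 0.082 ])]
[-0.18044079  0.34803219  1.04462039]
```

View pics/s9.png

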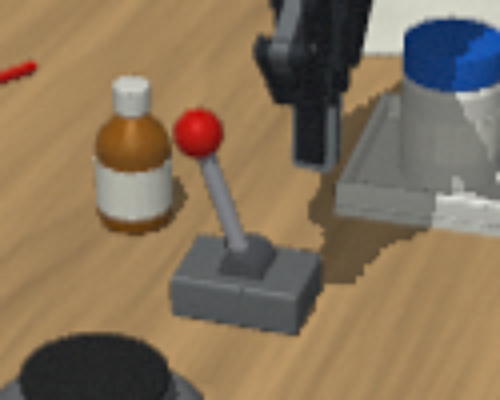

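Call:
{"method": "drive_tool", "body": {"targets": [[[1, 0, 0.4], [0, 0, 0]], [[1, 0, 0], [0, 0, 0]], [[1, 0, 0], [0, 0, 0]], [[0.8, 0, 0], [0, 0, 0]], [[0.5, 0, 0], [0, 0, 0]], [[0.4, 0, 0], [0, 0, 0]], [[0.3, 0, 0], [0, 0, 0]], [[0, 0, 0], [0, 0, 0]], [[0, 0, 0], [0, 0, 0]], [[0, 0, 0], [0, 0, 0]]]}}

```text
time: 76.3
position: [0.668, -0.1567, 0.0767]
eef_rot: [[1.0, -0.0, 0.001], [-0.0, -1.0, -0.0], [0.001, 0.0, -1.0]]
wrist_force: [0.7, -0.1, -0.5]
opening: -0.005
```

```bash
python3 ball.py|grep -v "472";  python3 - <<'E'
from h import *
a=cv2.imread("pics/side0.png")
print([c for c,s in blobs(a,(0,200,90),(6,255,255),30)[0]])
E
```

```text
side [303.87912088 184.02197802] 91 [array([ 0.6926, -0.1572,  0.092 ]), array([ 0.6855, -0.1395,  0.102 ])]
[array([0.5943, 0.3583, 0.082 ]), array([ 0.5965, -0.3293,  0.082 ]), array([ 0.5231, -0.3348,  0.082 ]), array([0.501, 0.345, 0.082]), array([ 0.4529, -0.3385,  0.082 ]), array([0.4264, 0.3426, 0.082 ])]
[-0.22805716 -0.08007309  0.47157687]
[array([239.46341463, 176.51219512]), array([304.65384615, 183.89423077])]
```

Call:
{"method": "drive_tool", "body": {"targets": [[[0.2, 0, 0], [0, 0, 0]], [[0.2, 0, 0], [0, 0, 0]], [[0.1, 0, 0], [0, 0, 0]], [[0, 0, 0], [0, 0, 0]], [[0, 0, 0], [0, 0, 0]], [[0, 0, 0], [0, 0, 0]], [[0, 0, 0], [0, 0, 0]], [[0, 0, 0], [0, 0, 0]], [[0, 0, 0], [0, 0, 0]], [[0, 0, 0], [0, 0, 0]]]}}

```text
time: 77.65
position: [0.671, -0.1567, 0.076]
eef_rot: [[1.0, -0.0, -0.005], [-0.0, -1.0, 0.001], [-0.005, -0.001, -1.0]]
wrist_force: [-8.8, 0.3, 2.5]
opening: 0.001
```

Firm against the stop (−8.8 N). Back away and lift.

Call:
{"method": "drive_tool", "body": {"targets": [[[-1, 0, 0], [0, 0, 0]], [[-2, 0, 0], [0, 0, 0]], [[-2, 0, 0], [0, 0, 0]], [[0, 0, -4], [0, 0, 0]], [[0, 0, -4], [0, 0, 0]], [[0, 0, -4], [0, 0, 0]], [[-4, 0, 0], [0, 0, 0]], [[-4, 0, 0], [0, 0, 0]], [[-4, 0, 0], [0, 0, 0]], [[0, 0, 0], [0, 0, 0]]]}}

```text
time: 78.9
position: [0.5015, -0.1568, 0.1972]
eef_rot: [[1.0, -0.001, 0.002], [-0.001, -1.0, -0.001], [0.002, 0.001, -1.0]]
wrist_force: [-0.3, 1.4, 0.1]
opening: 0.002
```

```bash
python3 t.py; python3 ball.py|grep -v 472
```

```text
[ 0.5015 -0.1568  0.1972] F [ 0.27 -0.05 -0.13]
top [0.5943 0.3583] 613
top [0.501 0.345] 644
top [ 0.4522 -0.3404] 604
top [0.4264 0.3426] 663
wrist [574.4 102.8] 6418 [ 0.5965 -0.3318]
wrist [565.3 206.8] 5354 [ 0.5236 -0.3374]
wrist [553.3 294. ] 4531 [ 0.4537 -0.3406]
side [303.33 184.23] 100 [array([ 0.6934, -0.156 ,  0.092 ]), array([ 0.6863, -0.1383,  0.102 ])]
top [412.03960396 189.53465347] 101 [array([ 0.6971, -0.1545,  0.092 ]), array([ 0.6939, -0.153 ,  0.102 ])]
[array([0.5943, 0.3583, 0.082 ]), array([0.501, 0.345, 0.082]), array([ 0.4524, -0.3401,  0.082 ]), array([0.4263, 0.3426, 0.082 ])]
[-0.22221094 -0.01464213 -0.87801657]
```

View pics/last.png

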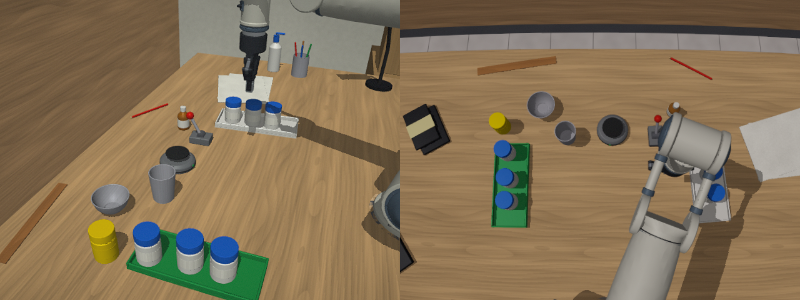

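Run:
```python
from h import *
a=arm.grab_frame("side");b=arm.grab_frame("top")
ca=sorted([c for c,s in blobs(a,(105,150,60),(125,255,255),150)[0] if c[1]>300],key=lambda c:c[0])
cb=sorted([c for c,s in blobs(b,(105,150,60),(125,255,255),150)[0] if c[0]<250],key=lambda c:c[1])
for p,q in zip(ca,cb):
    o1,d1=ray("side",[p]);o2,d2=ray("top",[q]);d1=d1[0];d2=d2[0]
    t=np.linalg.lstsq(np.c_[d1,-d2],o2-o1,rcond=None)[0]; print((o1+t[0]*d1).round(4),(o2+t[1]*d2).round(4))
cv2.imwrite("pics/s10.png",cv2.resize(a[350:470,190:390],(800,480)))
```

```text
[0.5917 0.3581 0.0787] [0.5948 0.3589 0.0796]
[0.4973 0.3449 0.0791] [0.5013 0.3456 0.0799]
[0.4231 0.3429 0.0791] [0.4265 0.3433 0.0795]
```

View pics/s10.png

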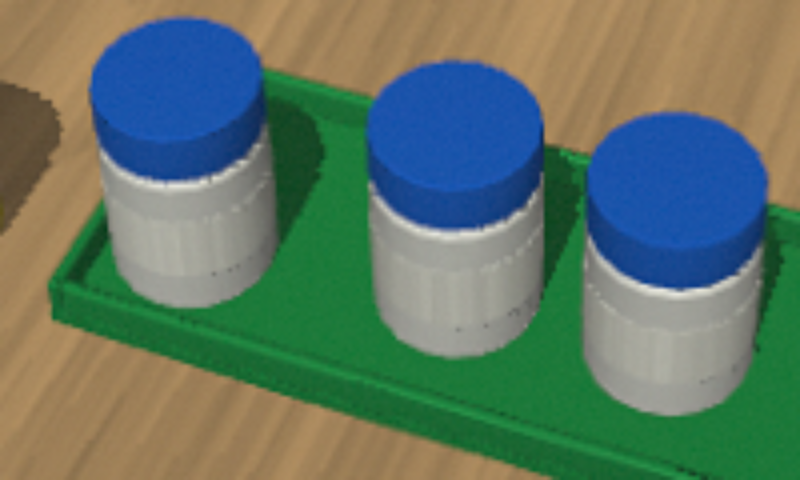

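All three green-tray tubs stand flat, at equal lid heights and clear of the walls. Handing in.

```bash
python3 -c "
from cell import arm
print(arm.close_job())"
```

```text
the job is handed in; nothing more can be done
None
```

The job is finished and handed in at about 79 s of the 210 s allowed. Six tubs were present, three full and three empty.

- **Mixing:** I switched the lever on, then weighed each tub when lifting it. The three full ones read about 3.9–4.2 N and the three empty ones about 1.3 N. Each full tub was pressed for more than 3 s with 15–18 N at the wrist, well past what the spring takes, so the pad was on its stop. Each went to the white tray before the next was mixed.
- **Empties:** All three went to the green tray and never touched the mixer.
- **Switching off:** My first push of the lever rode up over the ball, with about 21 N at the wrist. I backed off and pushed lower until it stopped firmly.

**Last checks:**
- The ball was back within about 2 mm of its starting position, so the mixer is off.
- The three green-tray tubs stood upright with equal lid heights. One of them had been knocked about 2 cm along the tray by the disturbance, but it stayed inside.
- The three white-tray tubs were in place, the tumbler, bowl and bottle looked undisturbed in the pictures, and the arm was clear of everything.

No final check failed.

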